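# Put the black thread away and shut the thread case

### The arm

A 6-joint arm with a two-finger parallel gripper is mounted at the origin on a cart in front of the work surface, level with it; the furniture and walls round the work are solid. World frame = base frame: x ahead of the robot, y to its left, z up, the work surface at z = 0. Lengths are in m, angles in rad, forces in N, time in s.
With the tool pointing down it reaches from about 0.35 to 0.775 m from the base axis. Payload 5.5 kg.
Tool frame: the origin (TCP) lies at the very end of the fingers, on their centre line; the grasp point (between the pads) lies 19 mm behind it; z points along the fingers, y is the direction in which the jaws open and shut (so a half turn about z gives the same grasp; the last joint's range is limited). The gripper opens to 85 mm and grips with 20 to 120 N. Pads are 22 mm wide; open, the fingers measure 114 mm over their backs; the gripper's body (76 mm by 85 mm) begins 54 mm behind the grasp point. The pads swing forward as they close: fully open they stand 13 mm farther back than shut.
Start: joints at [-1.341, 0.313, 0.046, 1.304, 0, 1.431], TCP at [0.208, -0.536, 0.199] pointing down, gripper open.
Joint ranges: [-2.76, 2.76], [-0.86, 1.69], [-1.03, 1.26], [-2.2, 2.34], [-1.47, 1.5], [-3.14, 3.14]. Speed limits (rad/s): [2.57, 2.57, 3.14, 3.14, 3.14, 3.14].

### API

Orientations are given as a unit quaternion [w, x, y, z].
In Python, from workcell import get_state, vision, workorder, silhouettes, tip_of gives the robot as it stands.
- The arm moves only by the shell command python3 -m inch 'ROWS' [FORCE]. ROWS is JSON, a list of rows, each a list of 7 numbers: the shift along the tool's x, y, z in cm, then the turn, a rotation vector about the tool's x, y, z in degrees, then the finger opening in cm, from 0 to 8.54. In form: [[dx, dy, dz, rx, ry, rz, hand], ...]. A call has 1 to 5 rows; each row shifts and turns the commanded pose from where the row before left it, along the tool's axes as they then stand; what a row does not reach is not made up. A row lasts 1/10 s, in which the tool goes at most 50 mm and 8.59 degrees, less where a joint would pass 70% of its speed; a pose out of reach is approached as far as the arm can. A call with a gripper value outside its range is refused whole. The fingers move at their own pace and stop on an object; FORCE is the grip in N (left out, the last holds). Time passes only in rows, so rows that do not move let the fingers close. It gives the time, the measured TCP pose, the force and the opening at its end, in the units of the state.
- get_state(): the state, without advancing time (a new reading comes with each control period).
- vision.read_camera(name): name is "side" or "top"; returns a dict with "pixels" (400x640x3 uint8, red, green, blue), "depth" (400x640 float32, m along the optical axis (not along the pixel's ray), 0 where there is no reading), "mtx" (3x3 intrinsics, pixels), "k1" (the pictures are not rectified: a ray, as slopes to the right and down, at radius r is drawn at 1 + k1 r^2 times it, then the intrinsics apply), "T" (4x4, takes a point from camera to world coordinates). Camera axes: x right, y up, looking along -z (the intrinsics and any distortion apply to the point x, -y, -z); pixel columns grow to the right and rows downward; lengths in m; the calibration is good to about 2 mm. A picture is of the moment at which its call begins.
- workorder.hand_in(): hands the job in, once; it reports no verdict.
Trained networks look in a picture, given as the dict that the camera call returned (one of the last four; its "shot" number tells which), for a name from the list of things; names that differ only in an ending like _2 or _b are one class to them, and where a whole thing is asked for, a point or a joint stands for the part that bears it (a point fixed in the world has none). Each returns a list of dicts, best first, with "confidence" (0 to 1); they miss things now and then, are a little off and sometimes report something else, mostly with a low value. They report only what shows in the picture. A call takes as long as a camera call. They do not tell look-alikes from the thing itself.
- silhouettes(picture, label): "mask" (400x640 bool, what is visible of it) and "location" ([column, row] in pixels, amid what is visible of it).
- tip_of(picture, label): "location" ([column, row] in pixels: a listed point, or the origin of a listed thing).
The state is a dict: "clock": time; "joint_pos": joint angles; "qvel": joint speeds; "tau": joint torques, N m; "tcp_pos": TCP position; "orientation": TCP orientation; "wrist_force": force on the tool from outside, world axes, zero at the start; "ft_torque": the same for the moment, N m; "finger_gap": finger opening in m.
Only numpy, scipy, OpenCV 4.12 (cv2) and the standard library are available. Lean on these libraries where they do the work, as an engineer would, in place of code of your own. Each camera call takes 0.05 s, during which the arm holds its last target.

### The job

Stand the black spool of thread from the bench upright in the empty well of the thread case, leaving the tan spool where it is. Then slide the case's clear door shut, pressing it gently (never hard, no slamming) into the rubber seal of the jamb until the spring catch has dropped behind its keeper and the door stays shut by itself.

Things in the scene. Friction and masses are not known exactly. Their poses are not given: they have to be found in the camera images.
- thread_case: Low wooden thread case, fixed, 170 mm deep (x), 400 mm long (y), rim 97 mm high. Origin at bench height, mid-depth, 215 mm from its right end and 185 mm from its left; x points away from the robot, y left along the track. Left half: fixed clear pane over two spools. Right half: the opening, 146 mm between the tracks, which a clear door, sliding above that pane, covers.
- well (a point): Centre of the floor of the empty round well in the case's light wooden tray, under the opening: 54 mm across, 8 mm deep, floor 8 mm above the bench. Axes as the case's.
- spool_black_mid (a point): Centre (half-way up) of the black thread spool, loose and upright, 46 mm across, 60 mm high, 50 to 100 g. It stands on the bench to the right or the left of the case; a tan one stands on the other side.
- spool_tan_mid (a point): Centre (half-way up) of the tan thread spool of the same size that stands loose on the bench on the other side of the case; it is in use and stays where it is.
- door_grip (a point): Centre of the black grip bar upright on the sliding door: 60 mm long (x), 12 mm thick (y), 28 mm high; its top is 124 mm, the clear pane under it 93 mm above the bench. Axes as the case's. Push its left face to the right (-y), or grip it over its thickness. The door's leading edge is 46 mm to the right of it.
- door (a joint): How far the door is open (m), growing to the left (+y of the case); 135 to 165 mm at the start; some 2 N of friction. Fully shut is NOT exactly 0: the aluminium bar that forms the right jamb sits on slotted screws, so the door latches anywhere between about +7 and -7 mm; this must be felt.
- jamb_seal (a joint): How far (m) the door's edge has pressed in the black rubber seal along the jamb: 0 free, 6 mm at its solid end. It springs back with 2.5 N per mm; the catch drops at about 5 mm. A steady push of about 10 to 14 N on the grip latches the door; more than 25 N on the seal is too hard.
- catch (a joint): Angle (rad) of the spring catch, a steel hook hinged on the door's edge towards the back, reaching 23 mm over the jamb: 0 at rest and when dropped behind the keeper, up to about 0.15 while it rides up the keeper's wedge in the last 16 mm. Dropped, it holds the door; before that the seal pushes the door back a few mm. It works by itself.
There are look-alikes about, which are no part of the job. What is meant by the part that bears spool_black_mid is not blue, and is the smaller of those in its own colour.

How it is judged:
By the outcome, as a careful person would: the job done as asked, in the order asked, and still so for the second after the job is handed in, with the robot touching nothing.
It also fails if it takes over 61 s, if anything falls off the work surface, if the arm or the gripper's body presses on something with over 40 N, if the wrist force passes 120 N, or if a joint passes its speed limit or range.

## Working session

There is one attempt and no reset: what is moved stays moved. The work goes in short steps, Python scripts to look and compute and a shell command to move; the robot and the scene stay as the last step left them, time stands still between calls to the robot, and variables do not carry over. Pictures are saved under pics/ and viewed, and the job is handed in when it is done.

```bash
ls; mkdir -p pics; cat > h.py <<'E'
import numpy as np, cv2
from workcell import get_state, vision, workorder, silhouettes, tip_of
def world(p,uv,depth=None,z=None):
    K=p["mtx"];u=np.array(uv,float)
    d=np.array([(u[0]-K[0,2])/K[0,0],(u[1]-K[1,2])/K[1,1]])
    s=d.copy()
    for _ in range(20): s=d/(1+p["k1"]*(s@s))
    ray=np.array([s[0],-s[1],-1.0]);T=np.array(p["T"])
    if depth is not None: return T[:3,:3]@(ray*depth)+T[:3,3]
    r=T[:3,:3]@ray;o=T[:3,3]
    return o+r*(z-o[2])/r[2]
def proj(p,X):
    T=np.array(p["T"]);c=T[:3,:3].T@(np.array(X)-T[:3,3])
    s=np.array([c[0],-c[1]])/(-c[2]);s=s*(1+p["k1"]*(s@s));K=p["mtx"]
    return np.array([K[0,0]*s[0]+K[0,2],K[1,1]*s[1]+K[1,2]])
def save(p,n): cv2.imwrite("pics/"+n,cv2.cvtColor(p["pixels"],cv2.COLOR_RGB2BGR))
E
python3 - <<'E'
from h import *
for n in ("top","side"):
    p=vision.read_camera(n);save(p,n+"0.png");np.savez("/tmp/"+n+"0.npz",**p)
    print(n,np.array(p["T"]).round(3).tolist(),p["k1"])
    for l in ("thread_case","well","spool_black_mid","spool_tan_mid","door_grip"):
        for r in tip_of(p,l)[:5]:
            uv=np.array(r["location"]);d=p["depth"][int(uv[1]),int(uv[0])]
            print(l,r["confidence"],uv.round(1),d, world(p,uv,depth=d).round(3))
print(get_state())
E
```

```text
pics
top [[0.011, 0.984, -0.175, 0.387], [-1.0, 0.013, 0.012, 0.023], [0.015, 0.175, 0.984, 1.186], [0.0, 0.0, 0.0, 1.0]] -0.08630442407393529
thread_case 0.74 [320.2 196.3] 1.1086097 [0.57  0.001 0.092]
well 0.94 [348.  191.5] 1.1993893 [ 0.601 -0.09   0.007]
spool_black_mid 0.76 [228.9 209.9] 1.1132228 [0.528 0.271 0.077]
spool_black_mid 0.62 [177.3 198.8] 1.1456155 [0.563 0.44  0.048]
spool_black_mid 0.53 [193.8 217.3] 1.122526 [0.506 0.38  0.062]
spool_black_mid 0.36 [309.5 195.4] 1.1039321 [0.571 0.032 0.097]
door_grip 0.65 [309.1 196. ] 1.1055552 [0.57  0.033 0.095]
side [[-0.79, 0.407, -0.459, 0.035], [-0.613, -0.501, 0.61, 0.772], [0.018, 0.763, 0.646, 0.857], [0.0, 0.0, 0.0, 1.0]] -0.08605710444708363
thread_case 0.65 [321.8 216.2] 1.1360354 [0.53  0.09  0.093]
well 0.86 [335.  198.5] 1.1896524 [0.544 0.012 0.094]
spool_black_mid 0.93 [274.3 275.3] 1.019541 [0.51  0.297 0.064]
spool_black_mid 0.88 [246.8 305. ] 0.96067214 [0.504 0.394 0.059]
spool_black_mid 0.78 [212.5 319.2] 0.93791294 [0.539 0.465 0.052]
spool_tan_mid 0.49 [417.6 164.4] 1.4149632 [ 0.475 -0.351  0.039]
door_grip 0.58 [323.9 194.9] 1.1820381 [0.569 0.03  0.106]
door_grip 0.49 [248.7 304.3] 0.96094185 [0.501 0.391 0.06 ]
{'clock': 0.6, 'joint_pos': array([-1.34059609e+00,  3.13156018e-01,  4.60786721e-02,  1.30363457e+00,
       -1.76611611e-05,  1.43120692e+00]), 'qvel': array([ 0.00086632, -0.00164464,  0.00013079, -0.00117455, -0.0004464 ,
        0.00030031]), 'tau': array([-6.37119483e-04, -4.80147743e+01,  2.98665476e+01,  2.92181821e-04,
       -2.07555745e-04, -5.60291099e-06]), 'tcp_pos': array([ 0.20781123, -0.53615228,  0.19863949]), 'orientation': array([ 4.25622588e-05,  9.82955592e-01,  1.83843148e-01, -6.91002974e-06]), 'wrist_force': array([ 0.11841025, -0.99409582, -0.48753272]), 'ft_torque': array([0.03149841, 0.01969892, 0.01238871]), 'finger_gap': 0.08518812189796224}
```

View pics/top0.png

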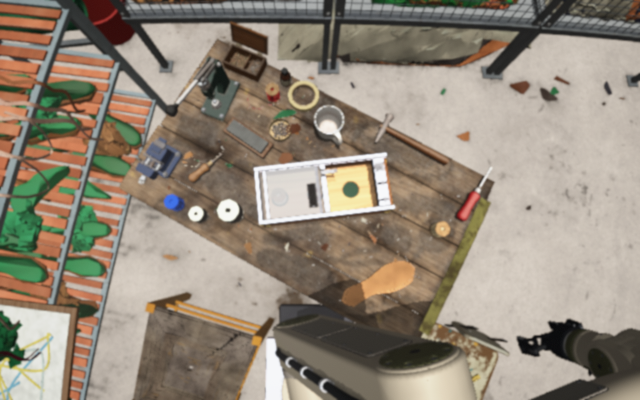

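View pics/side0.png

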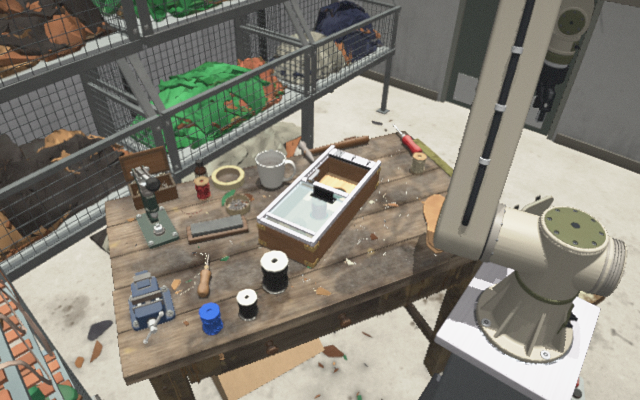

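```bash
python3 - <<'E'
import cv2
a=cv2.imread("pics/top0.png")[140:260,150:350];b=cv2.imread("pics/side0.png")[240:360,170:330]
cv2.imwrite("pics/c0.png",cv2.resize(a,None,fx=4,fy=4,interpolation=2));cv2.imwrite("pics/c1.png",cv2.resize(b,None,fx=4,fy=4,interpolation=2))
E
```

```text
(no output)
```

View pics/c0.png

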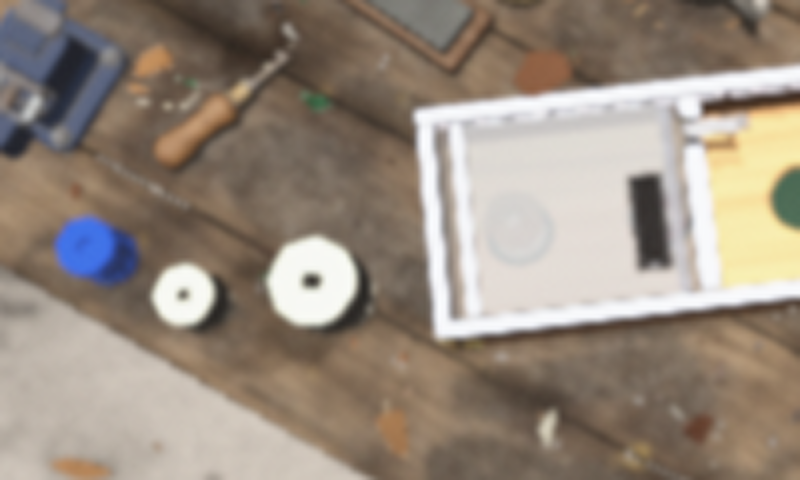

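View pics/c1.png

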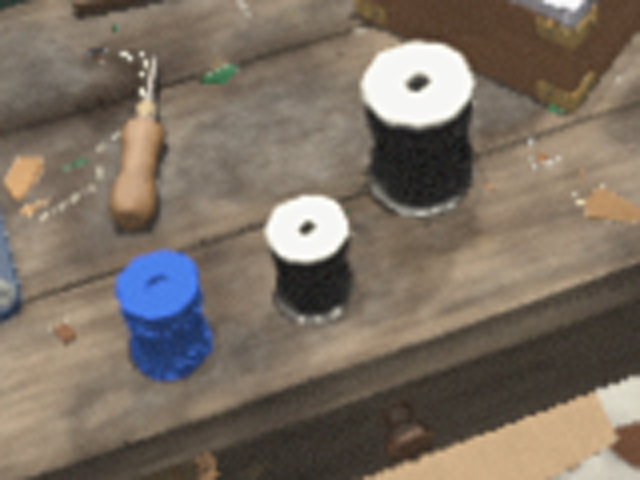

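Candidates: blue spool (top 173,202; side 211,319), small black spool (top 196,214; side 247,304) and large black spool (top 228,210; side 274,272). The small black one fits the description: it isn't blue and is the smaller of the two black ones. The close crops confirm this. The tan one is at top (442,229).

```bash
python3 - <<'E'
from h import *
p=vision.read_camera("top")
for m in silhouettes(p,"spool_black_mid"):
    k=m["mask"]; ys,xs=np.nonzero(k); d=p["depth"][k]
    P=np.array([world(p,(x,y),depth=p["depth"][y,x]) for x,y in zip(xs,ys) if p["depth"][y,x]>0])
    t=P[(P[:,2]>P[:,2].max()-0.008)]
    print("spool",m["confidence"],m["location"],len(t),t.mean(0).round(4),np.ptp(t,axis=0).round(3),((t.min(0)+t.max(0))/2).round(4))
# rim by depth
H,W=p["depth"].shape
P=np.array([[world(p,(x,y),depth=p["depth"][y,x]) for x in range(150,420)] for y in range(130,250)])
sel=(P[...,2]>0.085)&(P[...,2]<0.11)
from cv2 import connectedComponents
n,l,st,c=cv2.connectedComponentsWithStats(sel.astype(np.uint8))
i=1+st[1:,4].argmax();Q=P[l==i];print(st[i],Q[:,2].min(),np.median(Q[:,2]))
r=cv2.minAreaRect((Q[:,:2]*1000).astype(np.float32));print(r,cv2.boxPoints(r))
g=P[(P[...,2]>0.108)&(P[...,2]<0.14)&(abs(P[...,1])<0.1)&(P[...,0]>0.5)&(P[...,0]<0.63)];print("grip",len(g),g.mean(0) if len(g) else 0)
for (x,y) in [(308,195),(311,190),(310,200)]: print(world(p,(x,y),z=0.124))
for l in ("well","door_grip","spool_black_mid","thread_case"):
  for m in tip_of(p,l)[:3]: print(l,m["confidence"],m["location"],world(p,m["location"],z={"well":.008,"door_grip":.11,"spool_black_mid":.03,"thread_case":0}[l]))
a=p["pixels"][140:235,245:405,::-1]
cv2.imwrite("pics/c2.png",cv2.resize(a,None,fx=5,fy=5,interpolation=2))
s=vision.read_camera("side");cv2.imwrite("pics/c3.png",cv2.resize(s["pixels"][140:260,250:390,::-1],None,fx=5,fy=5,interpolation=2))
for l in ("well","door_grip","spool_black_mid"):
  for m in tip_of(s,l)[:3]: print(l,m["confidence"],m["location"],world(s,m["location"],z={"well":.008,"door_grip":.11,"spool_black_mid":.03}[l]))
E
```

```text
spool 0.82 [228.2, 210.0] 183 [0.5243 0.2755 0.0865] [0.062 0.063 0.008] [0.5248 0.2733 0.0888]
spool 0.75 [196.0, 213.9] 125 [0.5173 0.3758 0.0599] [0.04  0.044 0.008] [0.5175 0.3745 0.0609]
spool 0.49 [176.1, 201.3] 133 [0.5525 0.4561 0.0595] [0.041 0.041 0.008] [0.553  0.4563 0.0606]
[ 104   23  141   72 4889] 0.08501596854127125 0.09348672221565857
((594.8775634765625, -8.10821533203125), (171.72679138183594, 396.7240295410156), 7.567516803741455) [[ 483.63882  177.21841]
 [ 535.8852  -216.0503 ]
 [ 706.11633 -193.43484]
 [ 653.86993  199.83386]]
grip 85 [0.57132355 0.02392031 0.12192228]
[0.56788173 0.03616922 0.124     ]
[0.58255335 0.02778331 0.124     ]
[0.55347183 0.03023688 0.124     ]
well 0.78 [347.9, 189.6] [ 0.60680583 -0.0894157   0.008     ]
door_grip 0.6 [310.0, 195.2] [0.56975375 0.0305294  0.11      ]
spool_black_mid 0.72 [229.1, 209.3] [0.53555412 0.28136244 0.03      ]
spool_black_mid 0.6 [174.6, 202.2] [0.55528155 0.45463374 0.03      ]
spool_black_mid 0.51 [193.7, 213.8] [0.51979429 0.39148437 0.03      ]
thread_case 0.8 [320.0, 193.6] [ 5.94043738e-01 -6.62848919e-04  2.22044605e-16]
well 0.61 [334.2, 194.3] [ 0.61587324 -0.08889492  0.008     ]
door_grip 0.93 [323.7, 196.8] [0.56157784 0.04068898 0.11      ]
spool_black_mid 0.93 [272.7, 275.2] [0.53419667 0.27805755 0.03      ]
spool_black_mid 0.75 [248.7, 306.6] [0.51445662 0.38121497 0.03      ]
spool_black_mid 0.35 [324.1, 195.2] [ 0.62155393 -0.04430388  0.03      ]
```

View pics/c2.png

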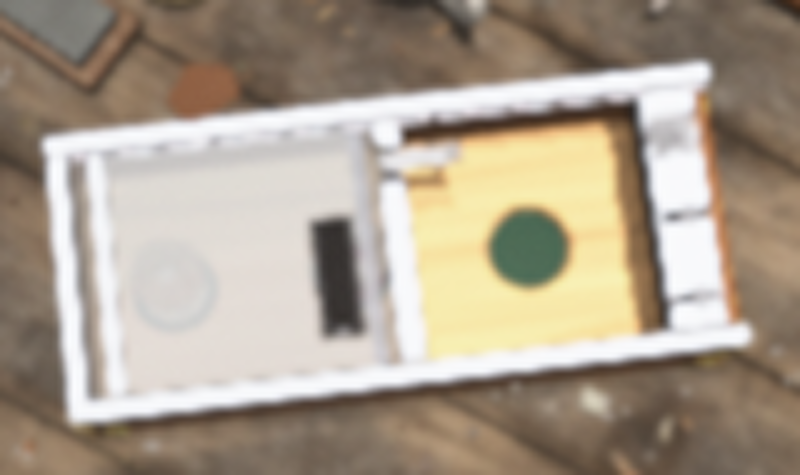

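View pics/c3.png

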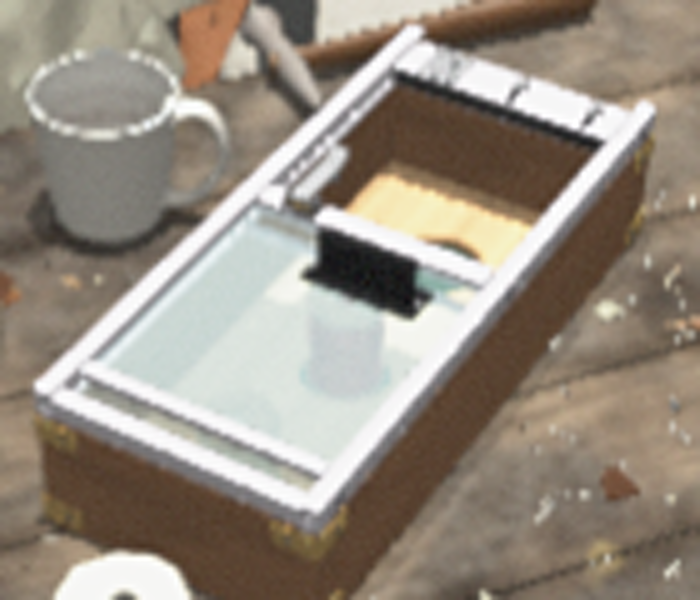

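```bash
python3 - <<'E'
from h import *
p=dict(np.load("/tmp/top0.npz"));s=dict(np.load("/tmp/side0.npz"))
def cen(p,m,box):
    x0,y0,x1,y1=box;k=np.zeros(m.shape,bool);k[y0:y1,x0:x1]=m[y0:y1,x0:x1]
    n,l,st,c=cv2.connectedComponentsWithStats(k.astype(np.uint8));i=1+st[1:,4].argmax()
    pts=np.argwhere(l==i)[:,::-1].astype(np.float32)
    return st[i][:5],c[i],cv2.fitEllipse(cv2.convexHull(pts.astype(np.int32)))
px=p["pixels"].astype(int)
g=(px[...,1]>px[...,0]+15)
st,c,e=cen(p,g,(330,170,375,210));print("felt",st,c,e[0],world(p,c,z=.008),world(p,e[0],z=.008))
w=px.min(-1)>190
st,c,e=cen(p,w,(180,200,212,228));print("spool top",st,c,e,world(p,c,z=.06),world(p,e[0],z=.06))
sx=s["pixels"].astype(int);w=sx.min(-1)>190
st,c,e=cen(s,w,(230,285,262,306));print("spool side",st,c,e,world(s,c,z=.06),world(s,e[0],z=.06))
k=px.max(-1)<70
st,c,e=cen(p,k,(300,175,325,212));print("grip",st,c,world(p,c,z=.115))
# case corners from top picture crop (rim outer corners)
for c in [(44,140),(75,420),(710,70),(750,335)]:
    print(world(p,(245+c[0]/5,140+c[1]/5),z=.097))
E
```

```text
felt [344 183  13  14 141] [350.09929078 189.27659574] (350.0540771484375, 189.3048095703125) [ 0.60795288 -0.09645619  0.008     ] [ 0.60785927 -0.09631109  0.008     ]
spool top [189 206  14  15 156] [195.3974359  213.21794872] ((195.35691833496094, 213.17701721191406), (13.57362174987793, 14.468914985656738), 22.094255447387695) [0.51820689 0.3768351  0.06      ] [0.51832939 0.37696744 0.06      ]
spool side [237 289  20  16 242] [246.35123967 296.59090909] ((246.3929901123047, 296.6012878417969), (15.605755805969238, 19.952896118164062), 78.2491226196289) [0.52021603 0.37914239 0.06      ] [0.5201233  0.37910419 0.06      ]
grip [309 185   7  20 106] [311.99056604 194.4245283 ] [0.57125468 0.02477989 0.115     ]
[0.65176909 0.19904725 0.097     ]
[0.48533353 0.17432746 0.097     ]
[ 0.70104089 -0.19960835  0.097     ]
[ 0.54010118 -0.21968713  0.097     ]
```

```bash
python3 -m inch '[[0,0,0,0,0,-8.5,6.8],[0,0,0,0,0,-8.5,6.8],[0,0,0,0,0,-8.5,6.8],[0,0,0,0,0,-8.5,6.8],[0,0,0,0,0,-8.5,6.8]]' 40 && python3 -m inch '[[0,0,-1,0,0,-8.5,6.8],[0,0,-1,0,0,-8.5,6.8],[0,0,-1,0,0,-8.5,6.8],[0,0,-1,0,0,-8.4,6.8]]'
```

```text
clock: 1.6
tcp_pos: [0.2078, -0.5362, 0.1986]
orientation: [0.0, 0.848, 0.53, -0.0]
wrist_force: [0.0, 1.0, 0.4]
finger_gap: 0.0682
clock: 2.0
tcp_pos: [0.2078, -0.5361, 0.239]
orientation: [0.0, 0.656, 0.754, -0.0]
wrist_force: [-0.3, -0.4, 0.1]
finger_gap: 0.0679
```

```bash
python3 -m inch '[[2.9,3.5,0,0,0,0,6.8],[2.9,3.5,0,0,0,0,6.8],[2.9,3.5,0,0,0,0,6.8],[2.9,3.5,0,0,0,0,6.8],[2.9,3.5,0,0,0,0,6.8]]' && python3 -m inch '[[2.9,3.5,0,0,0,0,6.8],[2.9,3.5,0,0,0,0,6.8],[2.9,3.5,0,0,0,0,6.8],[2.9,3.5,0,0,0,0,6.8],[4.6,0.9,0,0,0,0,6.8]]' && python3 -m inch '[[4.6,0.9,0,0,0,0,6.8],[4.6,0.9,0,0,0,0,6.8],[4.6,0.9,0,0,0,0,6.8],[4.6,0.9,0,0,0,0,6.8],[4.6,0.9,0,0,0,0,6.8]]' && python3 -m inch '[[4.6,0.9,0,0,0,0,6.8],[4.6,0.9,0,0,0,0,6.8],[4.6,0.9,0,0,0,0,6.8],[4.6,0.9,0,0,0,0,6.8],[4.6,0.9,0,0,0,0,6.8]]'
```

```text
clock: 2.5
tcp_pos: [0.3631, -0.368, 0.2388]
orientation: [0.0, 0.659, 0.752, -0.0]
wrist_force: [0.6, -1.6, 0.3]
finger_gap: 0.0681
clock: 3.0
tcp_pos: [0.4915, -0.1886, 0.2379]
orientation: [0.001, 0.659, 0.752, 0.0]
wrist_force: [-0.2, 1.0, -0.5]
finger_gap: 0.0681
clock: 3.5
tcp_pos: [0.5026, 0.0467, 0.2388]
orientation: [0.0, 0.659, 0.752, 0.0]
wrist_force: [1.3, -0.5, 0.3]
finger_gap: 0.068
clock: 4.0
tcp_pos: [0.5168, 0.2808, 0.2387]
orientation: [0.0, 0.659, 0.752, 0.0]
wrist_force: [0.5, -0.6, 0.8]
finger_gap: 0.0677
```

```bash
python3 -m inch '[[4.5,0.7,0,0,0,0,6.8],[3.5,0.5,0,0,0,0,6.8],[1.0,0.1,0,0,0,0,6.8],[0,0,2,0,0,0,6.8],[0,0,2,0,0,0,6.8]]'
cat >> h.py <<'E'
EX=np.array([.9913,.1317]);EY=np.array([-.1317,.9913])
def uv(P): P=np.array(P)[:2]; return np.array([P@EX,P@EY])
E
python3 - <<'E'
from h import *
s=get_state();print(s["tcp_pos"],s["orientation"],"du",uv([.519,.378])-uv(s["tcp_pos"]))
p=vision.read_camera("side");cv2.imwrite("pics/s1.png",cv2.resize(p["pixels"][120:360,100:420,::-1],None,fx=2.4,fy=2.4,interpolation=2))
E
```

```text
clock: 4.5
tcp_pos: [0.5183, 0.3702, 0.1985]
orientation: [0.0, 0.658, 0.753, 0.001]
wrist_force: [0.6, -0.6, -0.2]
finger_gap: 0.0675
[0.51825916 0.37019598 0.19851878] [4.48109370e-04 6.58422084e-01 7.52648534e-01 5.85382648e-04] du [0.00176219 0.00763856]
```

View pics/s1.png

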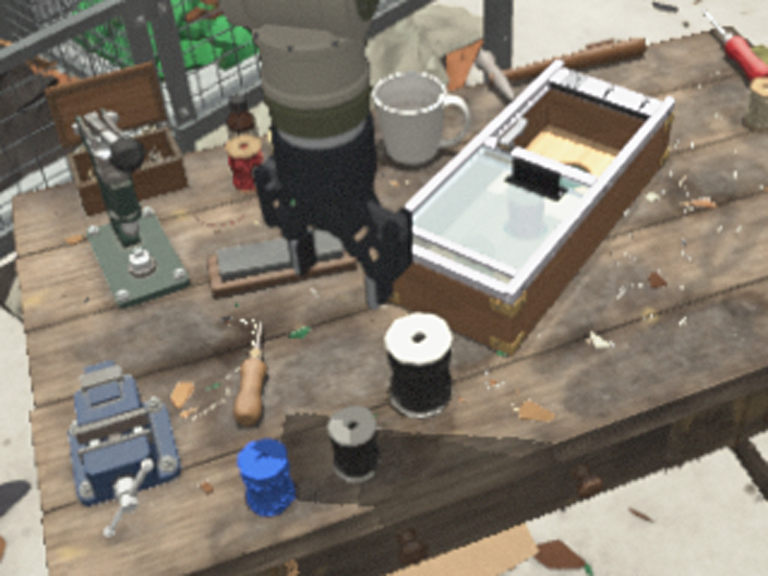

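The gripper (crop about 340,270) is above the small black spool (crop 353,440) and clear of the large one. I'll correct by 7.6 mm and go down.

```bash
python3 -m inch '[[0.75,0.15,4,0,0,0,6.8],[0,0,4,0,0,0,6.8],[0,0,2,0,0,0,6.8],[0,0,0,0,0,0,6.8]]'; python3 - <<'E'
from h import *
s=get_state();print(s["tcp_pos"],"du",uv([.519,.378])-uv(s["tcp_pos"]))
p=vision.read_camera("side");cv2.imwrite("pics/s2.png",cv2.resize(p["pixels"][220:360,170:350,::-1],None,fx=4,fy=4,interpolation=2))
E
```

```text
clock: 4.95
tcp_pos: [0.5161, 0.3753, 0.0951]
orientation: [-0.001, 0.659, 0.752, -0.003]
wrist_force: [0.8, -0.5, 0.1]
finger_gap: 0.0683
[0.51610726 0.37526242 0.09514356] du [0.00322811 0.00233279]
```

View pics/s2.png

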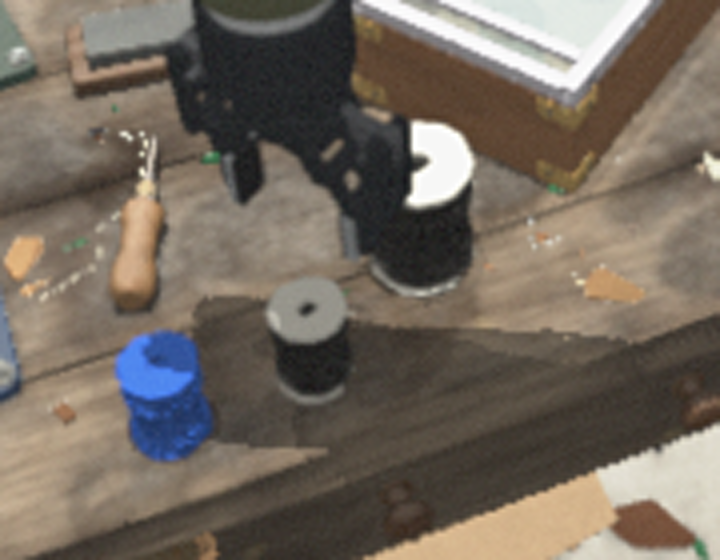

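The fingers straddle the spool (crop 308,310), with open space on both sides.

```bash
python3 -m inch '[[0.2,0.3,3,0,0,0,6.8],[0,0,3,0,0,0,6.8],[0,0,1.4,0,0,0,6.8],[0,0,0,0,0,0,6.8],[0,0,0,0,0,0,6.8]]' 40 && python3 -m inch '[[0,0,0,0,0,0,4],[0,0,0,0,0,0,4],[0,0,0,0,0,0,4],[0,0,0,0,0,0,4]]' 40
```

```text
clock: 5.5
tcp_pos: [0.5222, 0.3801, 0.0263]
orientation: [0.0, 0.659, 0.752, 0.001]
wrist_force: [0.4, 0.4, -0.0]
finger_gap: 0.0678
clock: 5.9
tcp_pos: [0.5218, 0.3802, 0.0257]
orientation: [0.0, 0.659, 0.752, 0.001]
wrist_force: [0.1, 0.9, 4.1]
finger_gap: 0.0398
```

```bash
python3 -m inch '[[0,0,0,0,0,0,2],[0,0,0,0,0,0,2],[0,0,0,0,0,0,2]]' 40; python3 - <<'E'
from h import *
p=vision.read_camera("side");cv2.imwrite("pics/s3.png",cv2.resize(p["pixels"][220:360,170:350,::-1],None,fx=4,fy=4,interpolation=2))
E
```

```text
clock: 6.2
tcp_pos: [0.5195, 0.3804, 0.0274]
orientation: [-0.001, 0.658, 0.753, 0.0]
wrist_force: [-8.7, -1.6, 17.9]
finger_gap: 0.0197
```

View pics/s3.png

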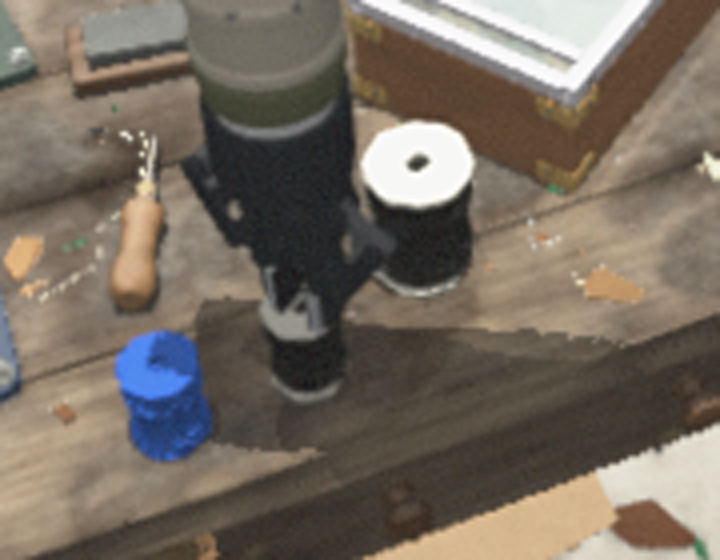

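Fingers look like they closed over the top of the spool (upward force 18 N), so I'll reopen and measure their actual height.

```bash
python3 -m inch '[[0,0,0,0,0,0,6.8],[0,0,0,0,0,0,6.8],[0,0,0,0,0,0,6.8]]' 40; python3 - <<'E'
from h import *
st=get_state();print(st)
for n in ("side","top"):
  p=vision.read_camera(n);np.savez("/tmp/%s4.npz"%n,**p)
  b=(220,360,170,350) if n=="side" else (150,270,120,280)
  a=p["pixels"][b[0]:b[1],b[2]:b[3],::-1].copy()
  a=cv2.resize(a,None,fx=4,fy=4,interpolation=2)
  q=(proj(p,st["tcp_pos"])-[b[2],b[0]])*4;print(n,q,proj(p,st["tcp_pos"]))
  cv2.circle(a,tuple(int(i) for i in q),5,(0,0,255),-1)
  cv2.imwrite("pics/%s4.png"%n,a)
E
```

```text
clock: 6.55
tcp_pos: [0.5209, 0.3796, 0.0242]
orientation: [-0.0, 0.659, 0.752, -0.0]
wrist_force: [-0.6, 0.4, -0.4]
finger_gap: 0.0629
{'clock': 6.55, 'joint_pos': array([ 5.05314781e-01,  5.42413789e-01, -4.22142347e-02,  9.86730468e-01,
       -1.69840062e-04,  1.94364855e+00]), 'qvel': array([-0.0034071 ,  0.00787649, -0.00217997, -0.00089788,  0.0005088 ,
        0.00074947]), 'tau': array([ 7.40309875e-02, -5.80773461e+01,  2.73823786e+01, -7.41606171e-03,
        1.61621418e-03, -4.18720435e-05]), 'tcp_pos': array([0.52093021, 0.37955253, 0.02424444]), 'orientation': array([-1.55304735e-05,  6.58758054e-01,  7.52354797e-01, -2.93219240e-04]), 'wrist_force': array([-0.60293709,  0.35194698, -0.40265479]), 'ft_torque': array([-0.00984646,  0.000289  ,  0.0124648 ]), 'finger_gap': 0.06291915947547917}
side [309.56818662 344.74155059] [247.39204666 306.18538765]
top [312.22881219 254.87517489] [198.05720305 213.71879372]
```

View pics/side4.png

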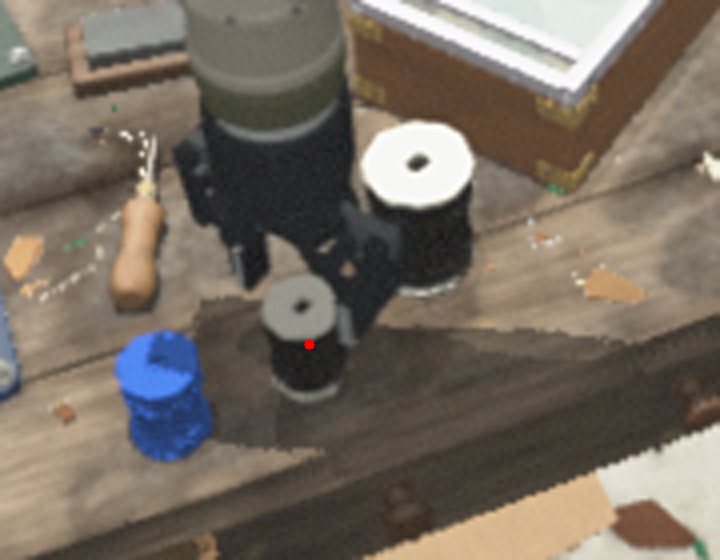

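View pics/top4.png

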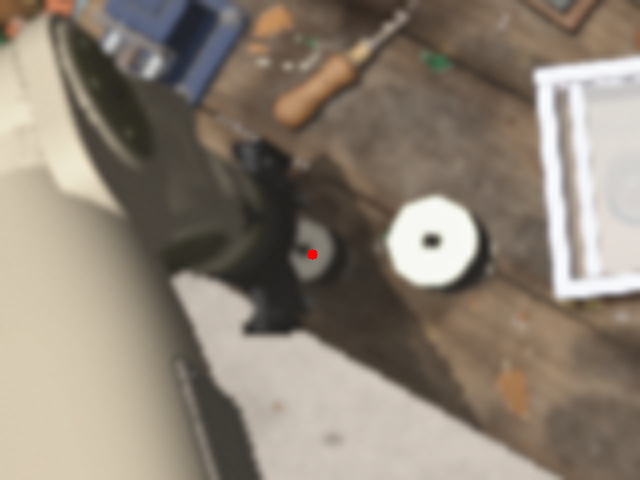

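```bash
python3 - <<'E'
from h import *
p=dict(np.load("/tmp/side4.npz"))
for c in [(244,282),(240,270),(250,270),(345,338),(348,325),(345,310),(352,338),(300,300)]:
    x,y=170+c[0]/4,220+c[1]/4
    D=p["depth"][int(y),int(x)]
    print(c,D.round(3),world(p,(x,y),depth=D).round(4))
t=dict(np.load("/tmp/top4.npz"))
for c in [(265,325),(285,320),(290,165),(265,150),(312,250),(285,250),(275,280)]:
    x,y=120+c[0]/4,150+c[1]/4
    D=t["depth"][int(y),int(x)]
    print("top",c,D.round(3),world(t,(x,y),depth=D).round(4))
w=p["pixels"].min(-1)>90
E
```

```text
(244, 282) 0.971 [0.5499 0.3957 0.0743]
(240, 270) 0.968 [0.553  0.3947 0.0813]
(250, 270) 0.97 [0.5494 0.3906 0.0803]
(345, 338) 0.946 [0.481  0.3871 0.0726]
(348, 325) 0.944 [0.4818 0.3831 0.0792]
(345, 310) 0.931 [0.4802 0.3853 0.096 ]
(352, 338) 0.95 [0.48   0.3829 0.069 ]
(300, 300) 0.985 [0.5282 0.3759 0.0559]
top (265, 325) 1.007 [0.4558 0.3643 0.1703]
top (285, 320) 1.035 [0.4613 0.3593 0.1436]
top (290, 165) 1.085 [0.5762 0.373  0.113 ]
top (265, 150) 1.032 [0.5772 0.374  0.1663]
top (312, 250) 1.126 [0.5204 0.3686 0.0612]
top (285, 250) 0.983 [0.5032 0.343  0.2035]
top (275, 280) 1.019 [0.4871 0.3613 0.1643]
```

```bash
python3 - <<'E'
from h import *
p=dict(np.load("/tmp/side4.npz"))
sx=p["pixels"].astype(int)
pts=[]
for y in range(284,312):
  for x in range(230,262):
    D=p["depth"][y,x]
    if D>0:
      P=world(p,(x+.5,y+.5),depth=D)
      if abs(P[2]-.06)<.005 and sx[y,x].min()>75: pts.append(np.r_[P,x,y])
pts=np.array(pts);print(len(pts),pts.mean(0),pts.min(0),pts.max(0))
q=dict(np.load("/tmp/side0.npz"));sx=q["pixels"].astype(int);pts=[]
for y in range(284,312):
  for x in range(230,262):
    D=q["depth"][y,x]
    if D>0:
      P=world(q,(x+.5,y+.5),depth=D)
      if abs(P[2]-.06)<.005 and sx[y,x].min()>75: pts.append(np.r_[P,x,y])
pts=np.array(pts);print(len(pts),pts.mean(0),pts.min(0),pts.max(0))
# bench height near
for x,y in [(230,330),(300,300),(200,330),(290,320)]: print(world(q,(x,y),depth=q["depth"][y,x]))
E
```

```text
238 [5.22954786e-01 3.80768118e-01 5.81089944e-02 2.44542017e+02
 2.96483193e+02] [4.80288191e-01 3.58386224e-01 5.50796838e-02 2.33000000e+02
 2.87000000e+02] [5.51672764e-01 4.01185484e-01 6.38587208e-02 2.58000000e+02
 3.05000000e+02]
259 [5.18113544e-01 3.78737937e-01 5.79109114e-02 2.46729730e+02
 2.97069498e+02] [4.96605876e-01 3.55144485e-01 5.50581204e-02 2.37000000e+02
 2.89000000e+02] [5.41326395e-01 4.00734494e-01 6.20368242e-02 2.56000000e+02
 3.05000000e+02]
[ 0.52004605  0.43937763 -0.00084258]
[ 0.45114118  0.27511493 -0.00226541]
[ 0.57354022  0.48170168 -0.0026242 ]
[ 0.43447106  0.33176391 -0.00536173]
```

The fingertips are really about 33–35 mm above the reported TCP (depth puts them near z = 0.07), and the spool has shifted about 5 mm in +x. I'll open wider, shift over, and descend by picture and force.

```bash
python3 -m inch '[[0,0.3,-0.5,0,0,0,7.8],[0,0.1,0,0,0,0,7.8],[0,0,0,0,0,0,7.8]]' 40;python3 -m inch '[[0,0,1,0,0,0,7.8],[0,0,0.5,0,0,0,7.8],[0,0,0,0,0,0,7.8]]' ; python3 - <<'E'
from h import *
st=get_state();print(st["tcp_pos"])
p=vision.read_camera("side")
a=p["pixels"][220:360,170:350,::-1].copy();a=cv2.resize(a,None,fx=4,fy=4,interpolation=2)
cv2.imwrite("pics/s5.png",a);np.savez("/tmp/side5.npz",**p)
E
```

```text
clock: 6.95
tcp_pos: [0.5257, 0.3803, 0.0297]
orientation: [0.0, 0.659, 0.752, 0.0]
wrist_force: [0.3, 0.1, -0.3]
finger_gap: 0.0779
clock: 7.25
tcp_pos: [0.5239, 0.3795, 0.0128]
orientation: [-0.0, 0.659, 0.752, -0.001]
wrist_force: [0.3, 0.2, -0.8]
finger_gap: 0.0778
[0.52385521 0.37952709 0.01275842]
```

View pics/s5.png

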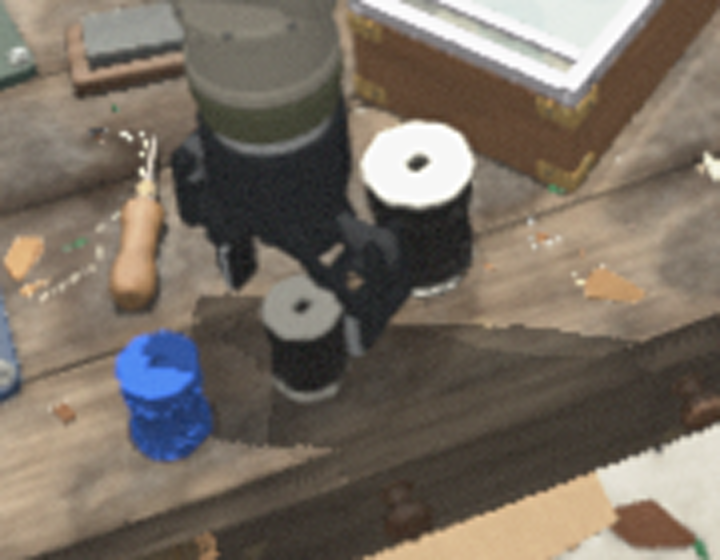

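```bash
python3 -m inch '[[0,0,0.7,0,0,0,7.8],[0,0,0.7,0,0,0,7.8],[0,0,0,0,0,0,7.8]]' ; python3 - <<'E'
from h import *
st=get_state();print(st["tcp_pos"],st["wrist_force"])
p=vision.read_camera("side")
a=p["pixels"][220:360,170:350,::-1].copy();a=cv2.resize(a,None,fx=4,fy=4,interpolation=2)
cv2.imwrite("pics/s6.png",a);np.savez("/tmp/side6.npz",**p)
for y in range(290,318):
  r=[]
  for x in (228,230,256,258,260,262,264):
    D=p["depth"][y,x];P=world(p,(x+.5,y+.5),depth=D);r.append("%.3f/%.3f/%.3f"%tuple(P))
  if y%2==0: print(y,r)
E
```

```text
clock: 7.6
tcp_pos: [0.5242, 0.3797, -0.0009]
orientation: [-0.0, 0.659, 0.752, -0.001]
wrist_force: [-0.7, 0.1, -0.1]
finger_gap: 0.0781
[ 0.52415173  0.37970585 -0.0009313 ] [-0.67684925  0.13115656 -0.08953255]
290 ['0.559/0.395/0.066', '0.561/0.389/0.059', '0.485/0.378/0.109', '0.484/0.374/0.105', '0.464/0.386/0.134', '0.459/0.385/0.136', '0.453/0.385/0.140']
292 ['0.560/0.396/0.059', '0.560/0.391/0.054', '0.483/0.381/0.106', '0.544/0.321/-0.003', '0.466/0.385/0.124', '0.460/0.385/0.129', '0.455/0.383/0.131']
294 ['0.559/0.397/0.054', '0.561/0.391/0.045', '0.481/0.383/0.104', '0.539/0.326/-0.000', '0.483/0.370/0.088', '0.460/0.386/0.123', '0.455/0.384/0.125']
296 ['0.591/0.376/-0.002', '0.561/0.392/0.039', '0.478/0.386/0.102', '0.476/0.382/0.100', '0.477/0.376/0.092', '0.461/0.384/0.114', '0.455/0.384/0.119']
298 ['0.587/0.380/-0.002', '0.586/0.375/-0.006', '0.477/0.387/0.097', '0.474/0.385/0.097', '0.473/0.380/0.092', '0.462/0.385/0.107', '0.457/0.383/0.110']
300 ['0.584/0.383/-0.003', '0.579/0.381/-0.002', '0.478/0.387/0.089', '0.475/0.385/0.089', '0.471/0.383/0.090', '0.469/0.
[... 577 characters left out ...]
/0.060', '0.474/0.382/0.059', '0.469/0.381/0.062', '0.470/0.374/0.053']
310 ['0.561/0.404/-0.001', '0.558/0.401/-0.001', '0.503/0.370/0.013', '0.477/0.386/0.053', '0.474/0.383/0.052', '0.470/0.381/0.053', '0.497/0.350/-0.003']
312 ['0.557/0.409/-0.000', '0.553/0.405/-0.001', '0.503/0.370/0.006', '0.505/0.362/-0.005', '0.474/0.383/0.045', '0.496/0.358/-0.002', '0.493/0.354/-0.003']
314 ['0.554/0.412/-0.002', '0.549/0.410/0.000', '0.503/0.371/-0.002', '0.500/0.367/-0.003', '0.497/0.364/-0.004', '0.493/0.362/-0.003', '0.488/0.360/-0.001']
316 ['0.550/0.416/-0.002', '0.545/0.414/-0.000', '0.499/0.375/-0.001', '0.495/0.372/-0.001', '0.492/0.369/-0.002', '0.490/0.365/-0.005', '0.485/0.363/-0.003']
```

View pics/s6.png

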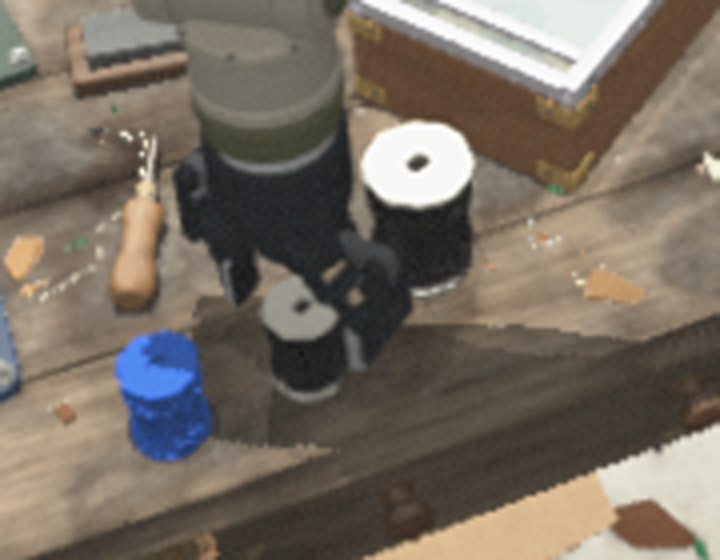

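Tips are now at z ≈ 0.042, below the spool's top flange and on both sides of it. I'll go down another 9 mm and close.

```bash
python3 -m inch '[[0,0.4,0.9,0,0,0,7.8],[0,0,0,0,0,0,7.8]]' && python3 -m inch '[[0,0,0,0,0,0,3],[0,0,0,0,0,0,3],[0,0,0,0,0,0,3],[0,0,0,0,0,0,3],[0,0,0,0,0,0,3]]' 40; python3 - <<'E'
from h import *
st=get_state();print(st["tcp_pos"],st["wrist_force"])
p=vision.read_camera("side")
a=p["pixels"][220:360,170:350,::-1].copy();a=cv2.resize(a,None,fx=4,fy=4,interpolation=2)
cv2.imwrite("pics/s7.png",a);np.savez("/tmp/side7.npz",**p)
E
```

```text
clock: 7.85
tcp_pos: [0.5291, 0.3805, -0.0096]
orientation: [-0.0, 0.659, 0.752, -0.0]
wrist_force: [-0.3, 0.1, 0.1]
finger_gap: 0.0782
clock: 8.35
tcp_pos: [0.5293, 0.3809, -0.0081]
orientation: [0.0, 0.659, 0.752, 0.0]
wrist_force: [0.8, -0.1, 1.2]
finger_gap: 0.0443
[ 0.52930964  0.38090319 -0.00810024] [ 0.75200766 -0.06875064  1.23542492]
```

View pics/s7.png

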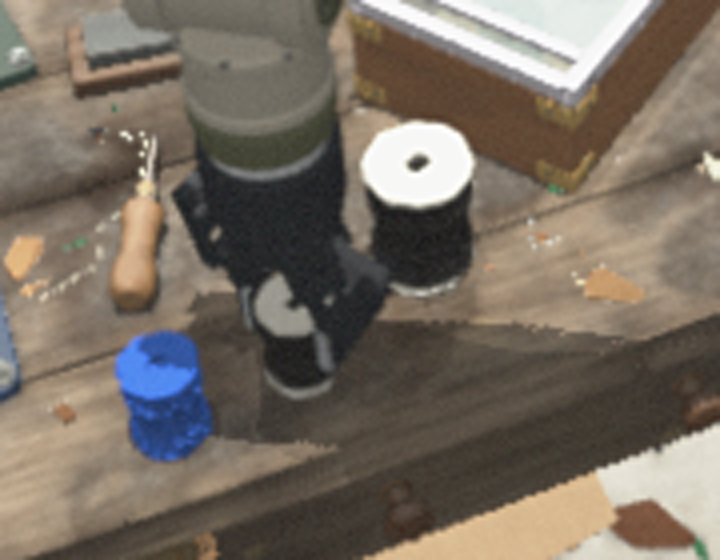

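The spool is held (gap 44 mm). Lifting.

```bash
python3 -m inch '[[0,0,-1,0,0,0,3],[0,0,-2,0,0,0,3],[0,0,-3,0,0,0,3],[0,0,-3,0,0,0,3],[0,0,-3,0,0,0,3]]' && python3 -m inch '[[0,0,-3,0,0,0,3],[0,0,-2,0,0,0,3],[0,0,-0.5,0,0,0,3],[0,0,0,0,0,0,3]]'; python3 - <<'E'
from h import *
st=get_state();print(st["tcp_pos"],st["wrist_force"])
p=vision.read_camera("side")
a=p["pixels"][100:360,100:400,::-1].copy();a=cv2.resize(a,None,fx=2.5,fy=2.3,interpolation=2)
cv2.imwrite("pics/s8.png",a);np.savez("/tmp/side8.npz",**p)
E
```

```text
clock: 8.9
tcp_pos: [0.5288, 0.3806, 0.1132]
orientation: [-0.0, 0.659, 0.752, -0.0]
wrist_force: [1.2, 0.2, -1.1]
finger_gap: 0.0444
clock: 9.3
tcp_pos: [0.5295, 0.381, 0.1675]
orientation: [0.0, 0.659, 0.752, 0.001]
wrist_force: [0.2, -0.4, -1.0]
finger_gap: 0.0439
[0.52945186 0.38099631 0.16747679] [ 0.18828401 -0.42678121 -1.00294859]
```

View pics/s8.png

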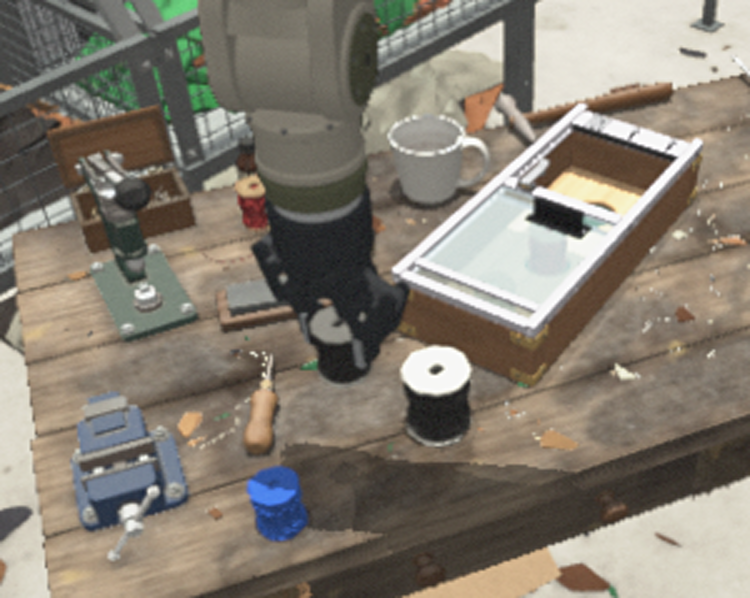

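```bash
python3 -m inch '[[-3,0.1,0,0,0,0,3],[-4,0.1,0,0,0,0,3],[-4,0.1,0,0,0,0,3],[-4,0.1,0,0,0,0,3],[-4,0.1,0,0,0,0,3]]' && python3 -m inch '[[-4,0.1,0,0,0,0,3],[-4,0.1,0,0,0,0,3],[-4,0.1,0,0,0,0,3],[-4,0.1,0,0,0,0,3],[-4,0.1,0,0,0,0,3]]' && python3 -m inch '[[-4,0.1,0,0,0,0,3],[-3,0.1,0,0,0,0,3],[-1.5,0.1,0,0,0,0,3],[0,0,0,0,0,0,3],[0,0,0,0,0,0,3]]';  python3 - <<'E'
from h import *
st=get_state();print(st["tcp_pos"],"to go u,v",uv([.608,-.0963])-uv(st["tcp_pos"]))
for n in ("side","top"):
  p=vision.read_camera(n);np.savez("/tmp/%s9.npz"%n,**p)
  b=(60,260,250,450) if n=="side" else (120,260,240,420)
  a=p["pixels"][b[0]:b[1],b[2]:b[3],::-1]
  cv2.imwrite("pics/%s9.png"%n,cv2.resize(a,None,fx=3,fy=3,interpolation=2))
E
```

```text
clock: 9.85
tcp_pos: [0.5578, 0.1914, 0.1644]
orientation: [-0.001, 0.659, 0.752, -0.001]
wrist_force: [0.9, -0.2, 0.2]
finger_gap: 0.0444
clock: 10.35
tcp_pos: [0.5892, -0.006, 0.1645]
orientation: [-0.001, 0.659, 0.752, -0.001]
wrist_force: [0.4, -0.7, -1.0]
finger_gap: 0.0442
clock: 10.85
tcp_pos: [0.6039, -0.0875, 0.1655]
orientation: [-0.001, 0.659, 0.752, -0.0]
wrist_force: [0.1, -0.0, -0.1]
finger_gap: 0.0442
[ 0.60390288 -0.08749737  0.16552551] to go u,v [ 0.00290216 -0.00926564]
```

View pics/side9.png

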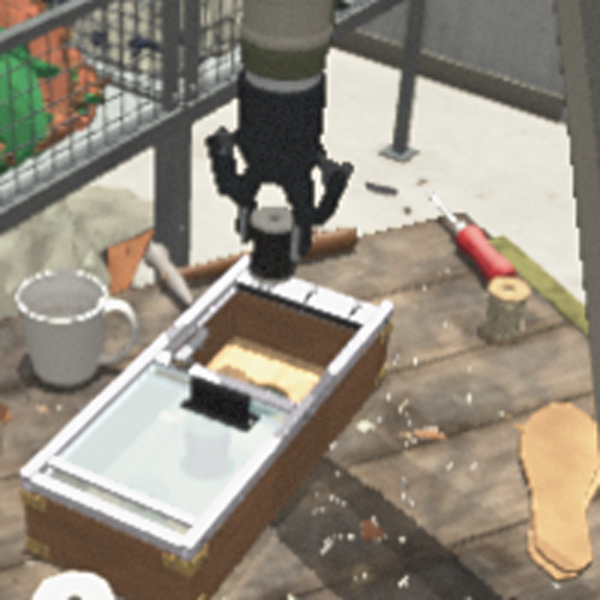

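View pics/top9.png

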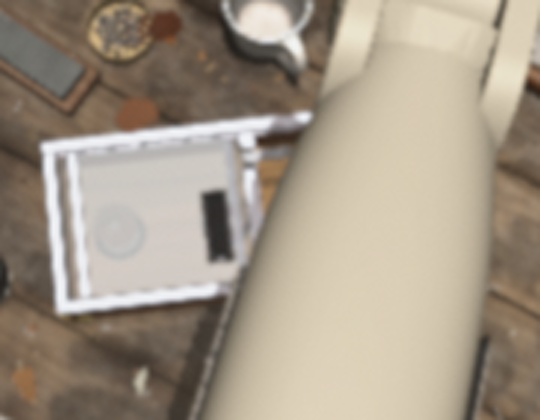

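```bash
python3 - <<'E'
from h import *
def ov(p,b,C,f,name,ps=0):
    a=cv2.resize(p["pixels"][b[0]:b[1],b[2]:b[3],::-1],None,fx=f,fy=f,interpolation=2)
    def L(P,col):
        q=np.array([(proj(p,X)+ps-[b[2],b[0]])*f for X in P]);cv2.polylines(a,[q.astype(np.int32)],False,col,1)
    th=np.linspace(0,2*np.pi,60)
    L([[C[0]+.027*np.cos(t),C[1]+.027*np.sin(t),.016] for t in th],(0,0,255))
    L([[C[0]+.027*np.cos(t),C[1]+.027*np.sin(t),.008] for t in th],(255,0,255))
    cv2.imwrite("pics/"+name,a)
t=dict(np.load("/tmp/top0.npz"));s=dict(np.load("/tmp/side0.npz"))
C=(.608,-.0963)
ov(t,(165,215,320,390),C,8,"o1.png");ov(s,(165,225,300,370),C,8,"o2.png")
a=np.vstack([cv2.imread("pics/o1.png"),cv2.imread("pics/o2.png")]);print(a.shape)
cv2.imwrite("pics/o.png",cv2.resize(a,(373,587)) if 0 else cv2.resize(a,None,fx=.66,fy=.66))
p=dict(np.load("/tmp/side9.npz"));pts=[]
for y in range(115,155):
  for x in range(320,362):
    D=p["depth"][y,x]
    if D>0:
      P=world(p,(x,y),depth=D)
      if abs(P[0]-.61)<.05 and abs(P[1]+.09)<.05: pts.append(np.r_[P,x,y,p["pixels"][y,x].mean()])
pts=np.array(pts);
for z in np.arange(.16,.26,.005):
  m=abs(pts[:,2]-z)<.0025;q=pts[m]
  if m.sum(): print(z.round(3),m.sum(),q[:,:3].mean(0).round(3),q[:,:2].min(0).round(3),q[:,:2].max(0).round(3))
a=p["pixels"][110:165,310:370,::-1];cv2.imwrite("pics/o3.png",cv2.resize(a,None,fx=10,fy=10,interpolation=2))
E
```

```text
(880, 560, 3)
0.17 2 [ 0.591 -0.079  0.172] [ 0.582 -0.086] [ 0.599 -0.071]
0.175 17 [ 0.595 -0.077  0.175] [ 0.582 -0.1  ] [ 0.62  -0.068]
0.18 21 [ 0.593 -0.074  0.18 ] [ 0.582 -0.091] [ 0.613 -0.065]
0.185 30 [ 0.594 -0.074  0.185] [ 0.582 -0.097] [ 0.618 -0.064]
0.19 26 [ 0.596 -0.074  0.19 ] [ 0.582 -0.092] [ 0.623 -0.066]
0.195 21 [ 0.598 -0.072  0.195] [ 0.583 -0.084] [ 0.618 -0.065]
0.2 22 [ 0.595 -0.074  0.2  ] [ 0.573 -0.085] [ 0.626 -0.067]
0.205 29 [ 0.596 -0.074  0.205] [ 0.571 -0.085] [ 0.628 -0.067]
0.21 32 [ 0.597 -0.075  0.21 ] [ 0.569 -0.096] [ 0.639 -0.063]
0.215 40 [ 0.598 -0.075  0.215] [ 0.566 -0.097] [ 0.637 -0.064]
0.22 48 [ 0.598 -0.074  0.22 ] [ 0.567 -0.095] [ 0.64  -0.065]
0.225 42 [ 0.593 -0.076  0.225] [ 0.567 -0.095] [ 0.635 -0.065]
0.23 99 [ 0.604 -0.084  0.231] [ 0.567 -0.11 ] [ 0.636 -0.064]
0.235 49 [ 0.601 -0.082  0.234] [ 0.567 -0.103] [ 0.63  -0.065]
0.24 24 [ 0.609 -0.081  0.24 ] [ 0.561 -0.095] [ 0.642 -0.07 ]
0.245 26 [ 0.608 -0.076  0.245] [ 0.565 -0.099] [ 0.656 -0.066]
0.25 48 [ 0.608 -0.081  0.25 ] [ 0.564 -0.1  ] [ 0.654 -0.064]
0.255 52 [ 0.619 -0.08   0.255] [ 0.561 -0.101] [ 0.658 -0.065]
```

View pics/o.png

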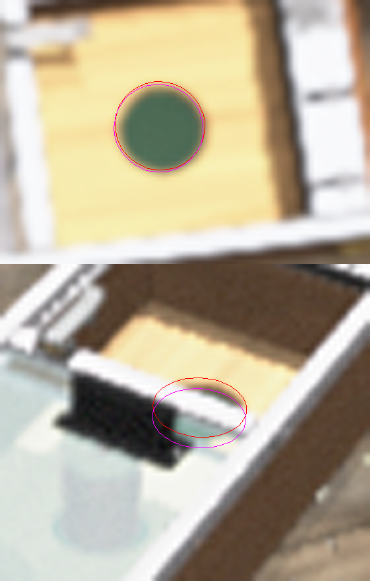

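View pics/o3.png

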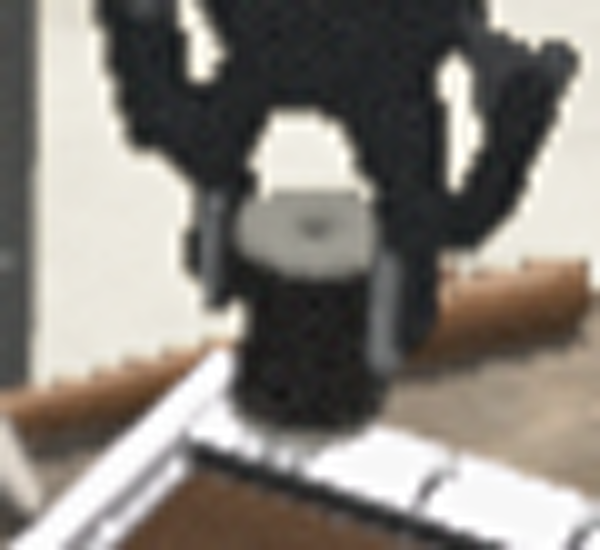

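```bash
python3 - <<'E'
from h import *
p=dict(np.load("/tmp/side9.npz"));
for c in [(341.05,132.25),(340.7,132.6)]:
  for z in (.230,.232,.2335): 
    P=world(p,c,z=z);print(c,z,P.round(4),"D",p["depth"][132,341],"to go (side well)",(uv([.6065,-.0942])-uv(P)).round(4),"(top)",(uv([.608,-.0963])-uv(P)).round(4))
q=[world(p,(x,y),depth=p["depth"][y,x]) for x in range(336,346) for y in range(130,136)]
print(np.median(q,axis=0),np.std(q,axis=0))
# bottom edge of spool
a=p["pixels"][:, :]
E
```

```text
(341.05, 132.25) 0.23 [ 0.6063 -0.0908  0.23  ] D 1.1946831 to go (side well) [-0.0002 -0.0034] (top) [ 0.001  -0.0056]
(341.05, 132.25) 0.232 [ 0.6044 -0.0881  0.232 ] D 1.1946831 to go (side well) [ 0.0012 -0.0063] (top) [ 0.0025 -0.0086]
(341.05, 132.25) 0.2335 [ 0.6031 -0.086   0.2335] D 1.1946831 to go (side well) [ 0.0023 -0.0086] (top) [ 0.0035 -0.0108]
(340.7, 132.6) 0.23 [ 0.6059 -0.0887  0.23  ] D 1.1946831 to go (side well) [-0.0002 -0.0055] (top) [ 0.0011 -0.0078]
(340.7, 132.6) 0.232 [ 0.6041 -0.086   0.232 ] D 1.1946831 to go (side well) [ 0.0013 -0.0084] (top) [ 0.0025 -0.0107]
(340.7, 132.6) 0.2335 [ 0.6027 -0.0839  0.2335] D 1.1946831 to go (side well) [ 0.0024 -0.0107] (top) [ 0.0036 -0.0129]
[ 0.60530674 -0.08721116  0.23193993] [0.00825876 0.00901858 0.00146884]
```

```bash
python3 -m inch '[[-0.8,0.2,2,0,0,0,3],[0,0,3,0,0,0,3],[0,0,2,0,0,0,3],[0,0,0,0,0,0,3],[0,0,0,0,0,0,3]]';  python3 - <<'E'
from h import *
st=get_state();print(st["tcp_pos"],"to go u,v",uv([.608,-.0963])-uv(st["tcp_pos"]))
p=vision.read_camera("side");np.savez("/tmp/side10.npz",**p)
a=p["pixels"][120:195,300:380,::-1]
cv2.imwrite("pics/s10.png",cv2.resize(a,None,fx=8,fy=8,interpolation=2))
q=[]
for x in range(325,365):
  for y in range(140,170):
    P=world(p,(x,y),depth=p["depth"][y,x])
    if abs(P[2]-(st["tcp_pos"][2]+.066))<.006 and np.hypot(P[0]-.605,P[1]+.092)<.035 and p["pixels"][y,x].min()>80: q.append(np.r_[P,x,y])
q=np.array(q);print(len(q),q.mean(0),q.min(0),q.max(0))
E
```

```text
clock: 11.45
tcp_pos: [0.6075, -0.0948, 0.0969]
orientation: [-0.0, 0.658, 0.753, -0.0]
wrist_force: [-0.1, -0.3, -1.4]
finger_gap: 0.0444
[ 0.60752622 -0.09475719  0.09691733] to go u,v [ 0.00026647 -0.00159178]
114 [ 6.08026346e-01 -9.18963433e-02  1.63125191e-01  3.39500000e+02
  1.52350877e+02] [ 5.77437494e-01 -1.19585392e-01  1.57196868e-01  3.29000000e+02
  1.48000000e+02] [ 6.38650228e-01 -7.41908680e-02  1.67704587e-01  3.47000000e+02
  1.59000000e+02]
```

View pics/s10.png

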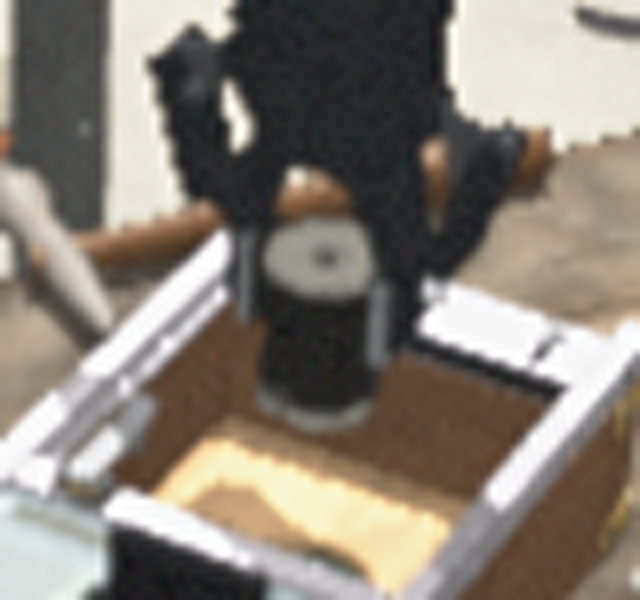

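```bash
python3 - <<'E'
from h import *
p=dict(np.load("/tmp/side10.npz"))
for z in (.161,.163,.165):
  P=world(p,(340.2,151.8),z=z);print(z,P.round(4),(uv([.6065,-.0942])-uv(P)).round(4),(uv([.608,-.0963])-uv(P)).round(4))
# bottom ellipse: lowest point / lateral extents  in crop: left 257,right 375, bottom 430
for z in (.101,.103,.105):
  P=world(p,(300+316.5/8-.5,120+(399)/8-.5),z=z);print("bot",z,P.round(4))
s=dict(np.load("/tmp/side0.npz"))
# side-frame felt: visible back arc check for candidate wells
def arc(C):
    th=np.linspace(0,2*np.pi,90);q=np.array([proj(s,[C[0]+.027*np.cos(t),C[1]+.027*np.sin(t),.016]) for t in th]);return q[q[:,1].argmin()]
for C in [(.608,-.0963),(.6065,-.0942),(.605,-.092)]: print(C,arc(C))
cv2.imwrite("pics/w0.png",cv2.resize(s["pixels"][180:205,325:355,::-1],None,fx=20,fy=20,interpolation=2))
E
```

```text
0.161 [ 0.6098 -0.098   0.161 ] [-0.0028  0.0042] [-0.0015  0.0019]
0.163 [ 0.6081 -0.0955  0.163 ] [-0.0015  0.0015] [-0.0002 -0.0008]
0.165 [ 0.6065 -0.093   0.165 ] [-0.0001 -0.0012] [ 0.0011 -0.0035]
bot 0.101 [ 0.6087 -0.0962  0.101 ]
bot 0.103 [ 0.6072 -0.0939  0.103 ]
bot 0.105 [ 0.6057 -0.0916  0.105 ]
(0.608, -0.0963) [337.58628084 186.58281924]
(0.6065, -0.0942) [337.58333786 187.10216196]
(0.605, -0.092) [337.5613915  187.63872813]
```

View pics/w0.png

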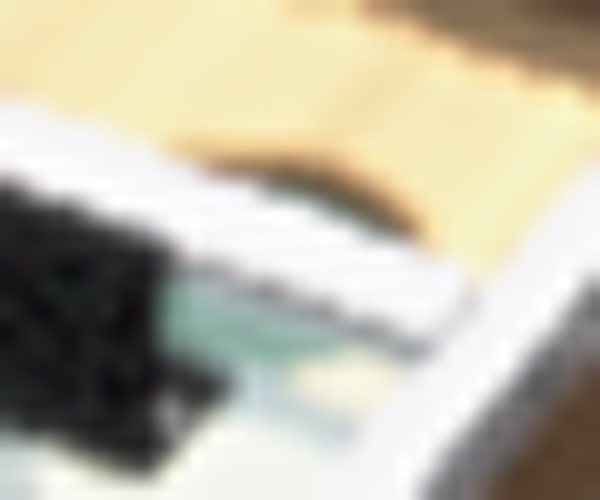

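```bash
python3 -m inch '[[0,0,2,0,0,0,3],[0,0,2.5,0,0,0,3],[0,0,2,0,0,0,3],[0,0,0.5,0,0,0,3],[0,0,0,0,0,0,3]]';  python3 - <<'E'
from h import *
st=get_state();print(st["tcp_pos"],st["wrist_force"])
p=vision.read_camera("side");np.savez("/tmp/side11.npz",**p)
a=p["pixels"][130:205,300:380,::-1]
cv2.imwrite("pics/s11.png",cv2.resize(a,None,fx=8,fy=8,interpolation=2))
E
```

```text
clock: 12.0
tcp_pos: [0.608, -0.0959, 0.0272]
orientation: [0.0, 0.659, 0.752, 0.0]
wrist_force: [-0.8, 0.8, 0.3]
finger_gap: 0.0445
[ 0.60798856 -0.09587126  0.02718949] [-0.8030464   0.78447078  0.25324816]
```

View pics/s11.png

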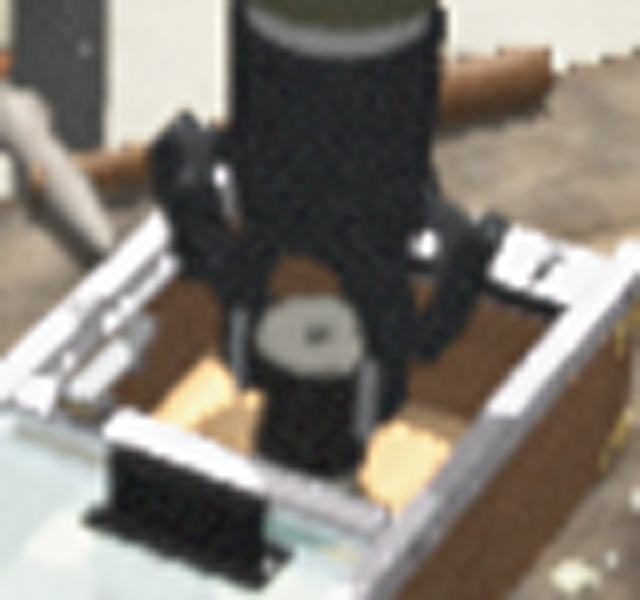

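```bash
python3 - <<'E'
from h import *
p=dict(np.load("/tmp/side11.npz"))
for z in (.091,.093,.095):
  P=world(p,(339.3,171.2),z=z);print(z,P.round(4),(uv([.6065,-.0942])-uv(P)).round(4))
E
python3 -m inch '[[0,0,0.6,0,0,0,3],[0,0,0.2,0,0,0,3],[0,0,0,0,0,0,3]]' && python3 -m inch '[[0,0,0.4,0,0,0,3],[0,0,0,0,0,0,3]]' 
```

```text
0.091 [ 0.6105 -0.1007  0.091 ] [-0.0031  0.007 ]
0.093 [ 0.609  -0.0985  0.093 ] [-0.0019  0.0045]
0.095 [ 0.6075 -0.0962  0.095 ] [-0.0007  0.0021]
clock: 12.35
tcp_pos: [0.6078, -0.0961, 0.0188]
orientation: [0.0, 0.659, 0.752, 0.0]
wrist_force: [-1.1, -0.1, -0.5]
finger_gap: 0.0445
clock: 12.55
tcp_pos: [0.6074, -0.096, 0.0142]
orientation: [-0.0, 0.659, 0.752, -0.0]
wrist_force: [-0.2, -0.2, -0.8]
finger_gap: 0.0443
```

```bash
python3 -m inch '[[0.15,0,0.3,0,0,0,3],[0,0,0,0,0,0,3]]' && python3 -m inch '[[0,0,0.3,0,0,0,3],[0,0,0,0,0,0,3]]' && python3 -m inch '[[0,0,0.25,0,0,0,3],[0,0,0,0,0,0,3]]' ;  python3 - <<'E'
from h import *
st=get_state();print(st["tcp_pos"],st["wrist_force"],st["ft_torque"])
E
```

```text
clock: 12.75
tcp_pos: [0.6071, -0.0943, 0.0111]
orientation: [-0.0, 0.659, 0.752, -0.0]
wrist_force: [-0.4, -0.1, -1.3]
finger_gap: 0.0447
clock: 12.95
tcp_pos: [0.6072, -0.0944, 0.0081]
orientation: [-0.0, 0.659, 0.752, -0.0]
wrist_force: [-0.4, -0.1, -0.0]
finger_gap: 0.0443
clock: 13.15
tcp_pos: [0.6073, -0.0945, 0.0057]
orientation: [-0.0, 0.659, 0.752, -0.0]
wrist_force: [-1.0, 0.0, -1.0]
finger_gap: 0.0441
[ 0.60726039 -0.09447236  0.00572698] [-0.99961014  0.04142766 -0.97208721] [-0.01125205  0.00743275  0.0151854 ]
```

Bottom is now at about 13 mm with no contact force, so the spool is entering the well.

```bash
python3 -m inch '[[0,0,0.25,0,0,0,3],[0,0,0,0,0,0,3]]' && python3 -m inch '[[0,0,0.2,0,0,0,3],[0,0,0,0,0,0,3]]' && python3 -m inch '[[0,0,0.15,0,0,0,3],[0,0,0,0,0,0,3]]' ;  python3 - <<'E'
from h import *
st=get_state();print(st["tcp_pos"],st["wrist_force"],st["ft_torque"])
p=vision.read_camera("side");np.savez("/tmp/side12.npz",**p)
a=p["pixels"][130:205,300:380,::-1]
cv2.imwrite("pics/s12.png",cv2.resize(a,None,fx=8,fy=8,interpolation=2))
E
```

```text
clock: 13.35
tcp_pos: [0.6073, -0.0945, 0.0033]
orientation: [-0.0, 0.659, 0.752, -0.0]
wrist_force: [0.5, -0.7, -0.4]
finger_gap: 0.0445
clock: 13.55
tcp_pos: [0.6073, -0.0945, 0.0013]
orientation: [-0.0, 0.659, 0.752, -0.0]
wrist_force: [-0.9, -0.4, -0.0]
finger_gap: 0.0442
clock: 13.75
tcp_pos: [0.6076, -0.0946, 0.0]
orientation: [0.0, 0.659, 0.752, -0.0]
wrist_force: [-0.0, -0.2, -0.7]
finger_gap: 0.0443
[ 6.07572949e-01 -9.45978300e-02  2.43026510e-05] [-0.0116665  -0.20374514 -0.66461346] [ 0.00830023 -0.00393756  0.03300393]
```

View pics/s12.png

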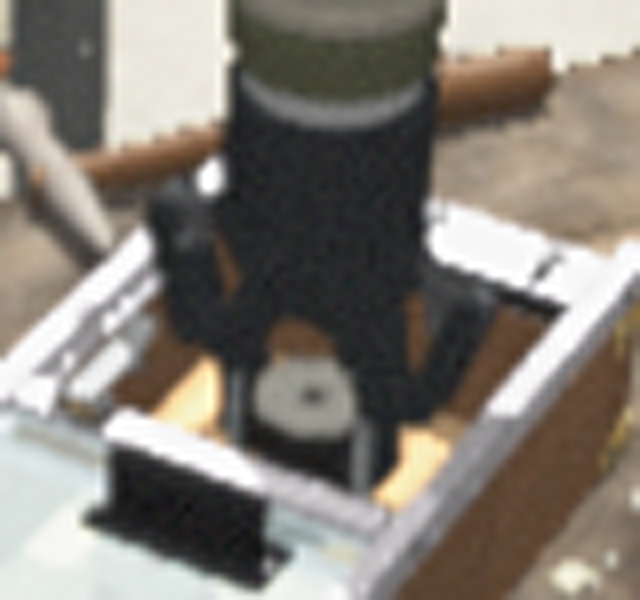

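```bash
python3 -m inch '[[0,0,0.1,0,0,0,3],[0,0,0,0,0,0,3]]' && python3 -m inch '[[0,0,0.1,0,0,0,3],[0,0,0,0,0,0,3]]'
```

```text
clock: 14.0
tcp_pos: [0.6076, -0.0946, -0.0001]
orientation: [0.0, 0.659, 0.752, 0.0]
wrist_force: [-1.3, 0.2, 4.8]
finger_gap: 0.0443
clock: 14.2
tcp_pos: [0.6076, -0.0946, -0.0002]
orientation: [0.0, 0.659, 0.752, 0.0]
wrist_force: [-4.1, 0.6, 10.6]
finger_gap: 0.0446
```

Contact came exactly at the well-floor height. I'll relieve the push and release.

```bash
python3 -m inch '[[0,0,-0.2,0,0,0,3],[0,0,0,0,0,0,5],[0,0,0,0,0,0,6],[0,0,0,0,0,0,6.4],[0,0,0,0,0,0,6.4]]' && python3 -m inch '[[0,0,-1.5,0,0,0,6.4],[0,0,-2.5,0,0,0,6.4],[0,0,-4,0,0,0,6.4],[0,0,-4,0,0,0,6.4],[0,0,-2,0,0,0,6.4]]'; python3 - <<'E'
from h import *
st=get_state();print(st["tcp_pos"])
p=vision.read_camera("side");np.savez("/tmp/side13.npz",**p)
a=p["pixels"][130:220,280:380,::-1]
cv2.imwrite("pics/s13.png",cv2.resize(a,None,fx=6.5,fy=6.5,interpolation=2))
E
```

```text
clock: 14.7
tcp_pos: [0.6074, -0.0945, -0.0002]
orientation: [-0.0, 0.659, 0.752, -0.0]
wrist_force: [0.4, 0.2, 0.2]
finger_gap: 0.064
clock: 15.2
tcp_pos: [0.6091, -0.095, 0.1439]
orientation: [0.002, 0.659, 0.752, 0.001]
wrist_force: [0.1, 0.4, 0.2]
finger_gap: 0.0642
[ 0.60913514 -0.09498091  0.14391972]
```

View pics/s13.png

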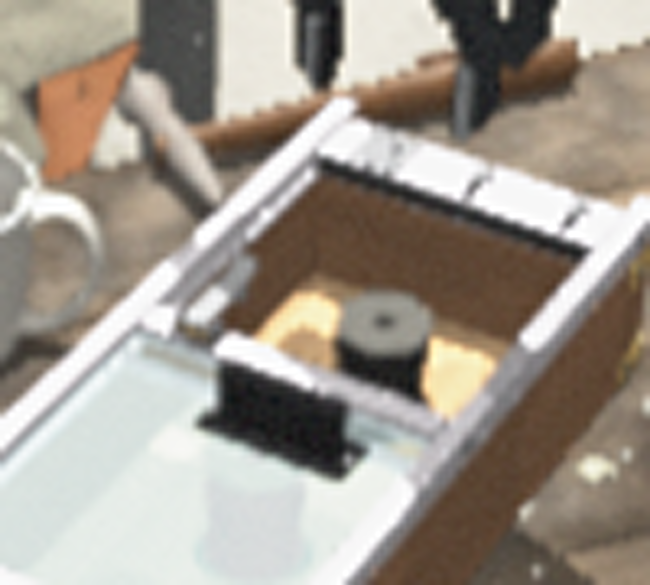

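The spool stands upright in the well, with its top at crop (383,320) and level. Next is the door: close the fingers and go to the left of the grip bar (crop 280,405).

```bash
python3 -m inch '[[2,-0.2,0,0,0,0,0],[4,-0.5,0,0,0,0,0],[4,-0.5,0,0,0,0,0],[4,-0.5,0,0,0,0,0],[3.2,-0.5,0,0,0,0,0]]' 60 && python3 -m inch '[[0,0,1,0,0,0,0],[0,0,2,0,0,0,0],[0,0,2,0,0,0,0],[0,0,0,0,0,0,0],[0,0,0,0,0,0,0]]' ;  python3 - <<'E'
from h import *
st=get_state();print(st["tcp_pos"],uv(st["tcp_pos"]),st["finger_gap"])
p=vision.read_camera("side");np.savez("/tmp/side14.npz",**p)
a=p["pixels"][120:230,270:390,::-1]
cv2.imwrite("pics/s14.png",cv2.resize(a,None,fx=5,fy=5,interpolation=2))
t=vision.read_camera("top");np.savez("/tmp/top14.npz",**t)
cv2.imwrite("pics/t14.png",cv2.resize(t["pixels"][140:240,240:400,::-1],None,fx=4,fy=4,interpolation=2))
E
```

```text
clock: 15.75
tcp_pos: [0.5606, 0.0758, 0.1384]
orientation: [-0.001, 0.658, 0.753, -0.001]
wrist_force: [0.6, -0.2, 0.4]
finger_gap: -0.0001
clock: 16.25
tcp_pos: [0.5618, 0.073, 0.089]
orientation: [-0.001, 0.659, 0.752, -0.001]
wrist_force: [1.2, -0.5, -0.5]
finger_gap: 0.0001
[0.56184167 0.07299402 0.08901701] [ 0.56656696 -0.00163557] 5.262557927552569e-05
```

View pics/s14.png

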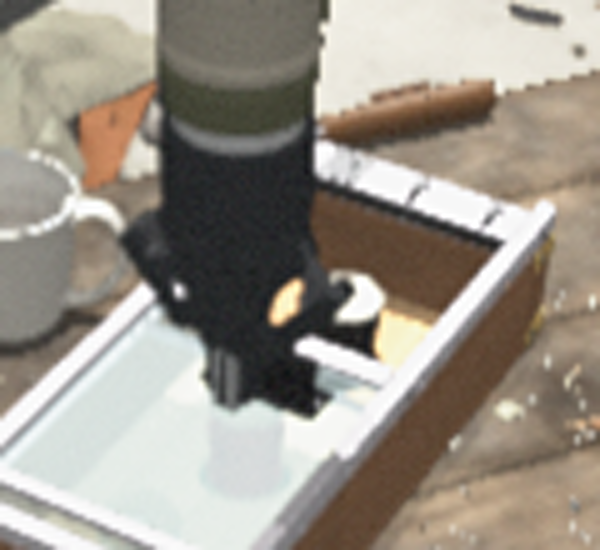

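View pics/t14.png

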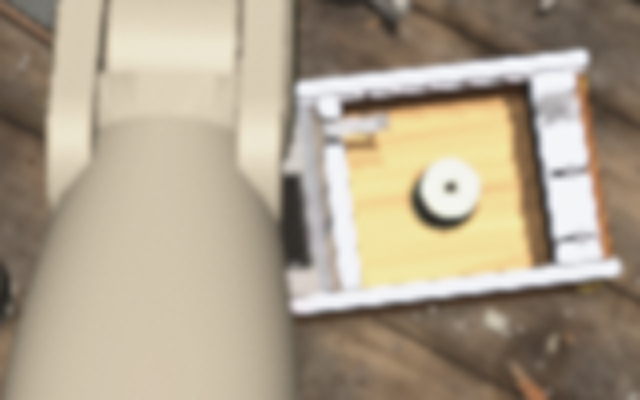

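```bash
python3 - <<'E'
from h import *
p=dict(np.load("/tmp/side14.npz"))
for y in range(186,206,2):
  print(y,[("%.3f/%.3f/%.3f"%tuple(world(p,(x,y),depth=p["depth"][y,x]))) for x in (312,314,316,318,324,328)])
E
```

```text
186 ['0.568/0.084/0.170', '0.563/0.082/0.171', '0.553/0.086/0.179', '0.549/0.084/0.179', '0.533/0.081/0.186', '0.522/0.079/0.190']
188 ['0.569/0.083/0.162', '0.566/0.078/0.160', '0.555/0.085/0.171', '0.549/0.083/0.172', '0.534/0.079/0.178', '0.520/0.081/0.186']
190 ['0.566/0.086/0.159', '0.562/0.083/0.159', '0.554/0.086/0.165', '0.546/0.088/0.170', '0.532/0.082/0.174', '0.562/0.022/0.121']
192 ['0.568/0.084/0.150', '0.562/0.083/0.153', '0.555/0.084/0.157', '0.550/0.082/0.159', '0.569/0.030/0.116', '0.558/0.027/0.120']
194 ['0.567/0.085/0.145', '0.560/0.085/0.149', '0.555/0.083/0.150', '0.552/0.079/0.149', '0.570/0.029/0.108', '0.556/0.029/0.115']
196 ['0.567/0.084/0.138', '0.562/0.082/0.139', '0.555/0.083/0.143', '0.552/0.079/0.142', '0.569/0.029/0.102', '0.556/0.030/0.109']
198 ['0.567/0.085/0.131', '0.562/0.082/0.132', '0.555/0.083/0.137', '0.552/0.079/0.136', '0.568/0.030/0.095', '0.558/0.026/0.098']
200 ['0.569/0.082/0.122', '0.561/0.084/0.128', '0.554/0.084/0.131', '0.552/0.079/0.129', '0.562/0.039/0.098', '0.554/0.031/0.096']
202 ['0.585/0.061/0.093', '0.581/0.057/0.092', '0.577/0.054/0.092', '0.571/0.052/0.094', '0.561/0.040/0.092', '0.551/0.035/0.094']
204 ['0.580/0.068/0.093', '0.576/0.063/0.092', '0.571/0.062/0.094', '0.565/0.060/0.095', '0.555/0.047/0.092', '0.547/0.040/0.092']
```

```bash
python3 - <<'E'
from h import *
t=dict(np.load("/tmp/top0.npz"))
for c in [(638,110),(652,218),(668,325)]:
  P=world(t,(244.5+c[0]/5,139.5+c[1]/5),z=.095);print(P.round(4),uv(P).round(4))
for c in [(318,218),(345,218),(322,335),(362,330),(335,275)]:
  P=world(t,(244.5+c[0]/5,139.5+c[1]/5),z=.12);print("grip",P.round(4),uv(P).round(4))
E
python3 -m inch '[[0,0,1,0,0,0,0],[-1,0.2,0.5,0,0,0,0],[-1,0.1,0,0,0,0,0],[0,0,0,0,0,0,0]]'
```

```text
[ 0.6774 -0.1543  0.095 ] [ 0.6512 -0.2422]
[ 0.6113 -0.1616  0.095 ] [ 0.5847 -0.2407]
[ 0.5472 -0.1701  0.095 ] [ 0.5201 -0.2407]
grip [0.6035 0.0365 0.12  ] [ 0.603  -0.0433]
grip [0.6037 0.0209 0.12  ] [ 0.6012 -0.0588]
grip [0.5353 0.0331 0.12  ] [ 0.535  -0.0376]
grip [0.5384 0.0103 0.12  ] [ 0.5351 -0.0607]
grip [0.5702 0.0262 0.12  ] [ 0.5686 -0.0491]
clock: 16.75
tcp_pos: [0.5691, 0.052, 0.0749]
orientation: [0.0, 0.66, 0.752, -0.0]
wrist_force: [0.2, 0.8, -0.7]
finger_gap: 0.0
```

```bash
python3 -m inch '[[-0.4,0,0,0,0,0,0],[-0.4,0,0,0,0,0,0],[-0.4,0,0,0,0,0,0],[-0.4,0,0,0,0,0,0]]'; python3 - <<'E'
from h import *
st=get_state();print(uv(st["tcp_pos"]),st["wrist_force"])
p=vision.read_camera("side")
cv2.imwrite("pics/s15.png",cv2.resize(p["pixels"][120:230,270:390,::-1],None,fx=5,fy=5,interpolation=2))
E
```

```text
clock: 17.15
tcp_pos: [0.5708, 0.038, 0.0753]
orientation: [-0.0, 0.659, 0.752, 0.0]
wrist_force: [-0.5, 2.3, 0.6]
finger_gap: -0.0001
[ 0.57078879 -0.03753193] [-0.54857089  2.30578941  0.61932074]
```

View pics/s15.png

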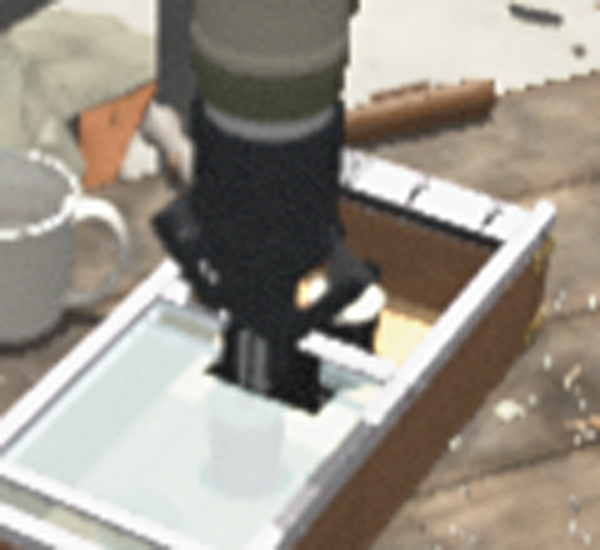

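Contact with the grip at friction level (2.3 N). Sliding the door now.

```bash
python3 -m inch '[[-0.5,0,0,0,0,0,0],[-1,0,0,0,0,0,0],[-1,0,0,0,0,0,0],[-1,0,0,0,0,0,0],[-1,0,0,0,0,0,0]]' && python3 -m inch '[[-1,0,0,0,0,0,0],[-1,0,0,0,0,0,0],[-1,0,0,0,0,0,0],[-1,0,0,0,0,0,0],[-0.5,0,0,0,0,0,0]]'; python3 - <<'E'
from h import *
st=get_state();print(uv(st["tcp_pos"]),st["wrist_force"])
p=vision.read_camera("side")
cv2.imwrite("pics/s16.png",cv2.resize(p["pixels"][120:230,270:390,::-1],None,fx=5,fy=5,interpolation=2))
E
```

```text
clock: 17.7
tcp_pos: [0.5768, -0.0079, 0.0752]
orientation: [0.0, 0.659, 0.752, -0.0]
wrist_force: [-0.3, 2.8, 1.1]
finger_gap: 0.0002
clock: 18.2
tcp_pos: [0.5826, -0.0527, 0.075]
orientation: [0.0, 0.659, 0.752, -0.0]
wrist_force: [0.1, 2.0, 1.5]
finger_gap: -0.0001
[ 0.57061438 -0.12899861] [0.07156245 2.01871454 1.52963766]
```

View pics/s16.png

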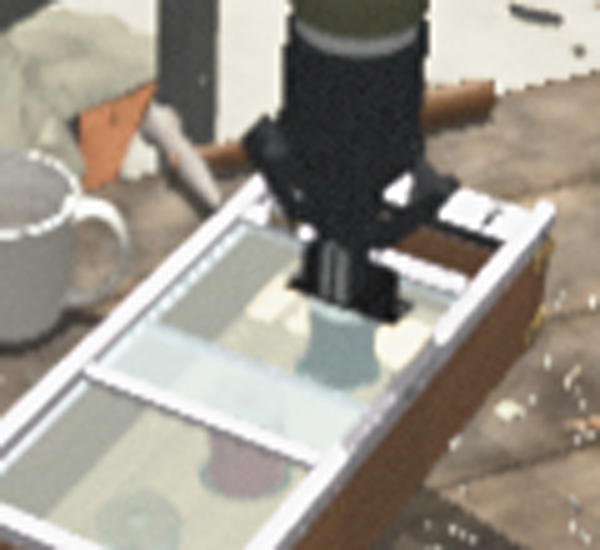

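```bash
python3 -m inch '[[-0.6,0,0,0,0,0,0],[-0.6,0,0,0,0,0,0],[-0.6,0,0,0,0,0,0],[-0.6,0,0,0,0,0,0],[-0.6,0,0,0,0,0,0]]' && python3 -m inch '[[-0.3,0,0,0,0,0,0],[-0.2,0,0,0,0,0,0],[-0.2,0,0,0,0,0,0]]' && python3 -m inch '[[-0.2,0,0,0,0,0,0],[-0.2,0,0,0,0,0,0],[-0.2,0,0,0,0,0,0]]'
```

```text
clock: 18.75
tcp_pos: [0.5865, -0.0815, 0.0749]
orientation: [-0.0, 0.659, 0.752, -0.0]
wrist_force: [-0.8, 1.7, -0.1]
finger_gap: -0.0
clock: 19.05
tcp_pos: [0.5872, -0.0874, 0.0749]
orientation: [-0.001, 0.659, 0.752, 0.0]
wrist_force: [-0.8, 6.4, 0.6]
finger_gap: 0.0
clock: 19.35
tcp_pos: [0.5879, -0.0928, 0.075]
orientation: [-0.001, 0.658, 0.753, 0.001]
wrist_force: [-0.2, 5.6, 1.0]
finger_gap: -0.0007
```

```bash
for i in 1; do python3 -m inch '[[-0.1,0,0,0,0,0,0],[-0.1,0,0,0,0,0,0]]' && python3 -m inch '[[-0.1,0,0,0,0,0,0],[-0.1,0,0,0,0,0,0]]'; done; python3 -m inch '[[-0.1,0,0,0,0,0,0],[0,0,0,0,0,0,0]]' | head -5; python3 - <<'E'
from h import *
st=get_state();print(uv(st["tcp_pos"]),st["wrist_force"],st["wrist_force"][:2]@EY)
p=vision.read_camera("side")
cv2.imwrite("pics/s17.png",cv2.resize(p["pixels"][120:230,270:390,::-1],None,fx=5,fy=5,interpolation=2))
E
```

```text
clock: 19.55
tcp_pos: [0.5882, -0.0949, 0.0749]
orientation: [-0.001, 0.658, 0.753, 0.0]
wrist_force: [0.3, 5.4, 0.2]
finger_gap: -0.0002
clock: 19.75
tcp_pos: [0.5883, -0.0962, 0.075]
orientation: [-0.001, 0.658, 0.753, 0.001]
wrist_force: [-0.9, 8.3, 1.7]
finger_gap: -0.0001
clock: 19.95
tcp_pos: [0.5886, -0.0983, 0.0749]
orientation: [-0.0, 0.658, 0.753, 0.0]
wrist_force: [-1.2, 4.3, -0.7]
finger_gap: -0.0003
[ 0.57055719 -0.17497781] [-1.22913618  4.31972062 -0.7197654 ] 4.444016284647283
```

View pics/s17.png

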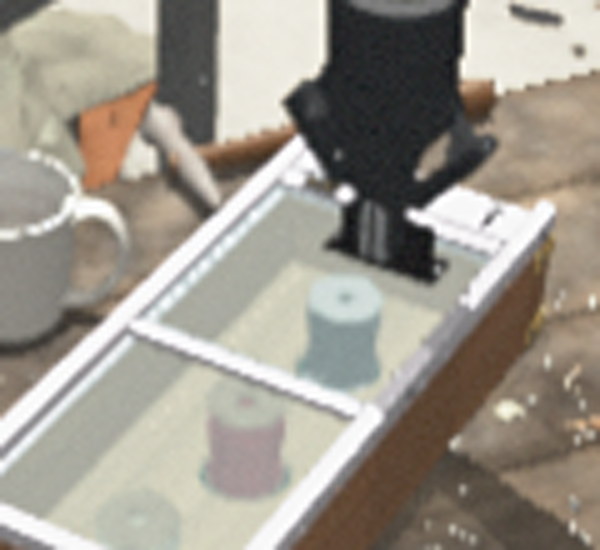

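Close to the jamb. I'll go on in small steps, watching the force.

```bash
R="python3 -m inch"; python3 -m inch '[[-0.1,0,0,0,0,0,0],[0,0,0,0,0,0,0]]' | grep -E "tcp|wrist"; python3 -m inch '[[-0.1,0,0,0,0,0,0],[0,0,0,0,0,0,0]]' | grep -E "tcp|wrist"; python3 -m inch '[[-0.1,0,0,0,0,0,0],[0,0,0,0,0,0,0]]'| grep -E "tcp|wrist"
```

```text
tcp_pos: [0.5888, -0.0993, 0.075]
wrist_force: [-0.8, 5.5, -0.3]
tcp_pos: [0.5888, -0.0999, 0.075]
wrist_force: [-1.0, 6.2, 0.3]
tcp_pos: [0.5889, -0.1004, 0.075]
wrist_force: [-0.8, 7.9, 0.7]
```

```bash
python3 -m inch '[[-0.1,0,0,0,0,0,0],[0,0,0,0,0,0,0]]' | grep -E "tcp|wrist"; python3 -m inch '[[-0.1,0,0,0,0,0,0],[0,0,0,0,0,0,0]]' | grep -E "tcp|wrist"; python3 -m inch '[[-0.1,0,0,0,0,0,0],[0,0,0,0,0,0,0]]'| grep -E "tcp|wrist"
```

```text
tcp_pos: [0.589, -0.1011, 0.075]
wrist_force: [-0.9, 9.3, 0.8]
tcp_pos: [0.5891, -0.1018, 0.075]
wrist_force: [-1.5, 9.0, 0.8]
tcp_pos: [0.5892, -0.1026, 0.0749]
wrist_force: [-1.5, 10.8, 0.8]
```

```bash
python3 -m inch '[[-0.05,0,0,0,0,0,0],[0,0,0,0,0,0,0]]' | grep -E "tcp|wrist"; python3 - <<'E'
from h import *
p=vision.read_camera("side")
cv2.imwrite("pics/s18.png",cv2.resize(p["pixels"][140:200,320:390,::-1],None,fx=8,fy=8,interpolation=2))
E
```

```text
tcp_pos: [0.5892, -0.1026, 0.075]
wrist_force: [-0.8, 11.3, 1.7]
```

View pics/s18.png

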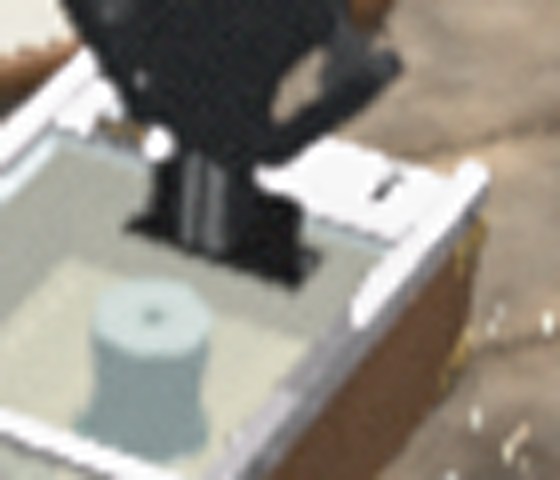

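```bash
python3 -m inch '[[-0.1,0,0,0,0,0,0],[0,0,0,0,0,0,0]]' | grep -E "tcp|wrist"; python3 -m inch '[[-0.1,0,0,0,0,0,0],[0,0,0,0,0,0,0],[0,0,0,0,0,0,0]]' | grep -E "tcp|wrist"
```

```text
tcp_pos: [0.5892, -0.103, 0.075]
wrist_force: [-2.5, 13.4, 2.7]
tcp_pos: [0.5893, -0.1035, 0.075]
wrist_force: [-1.3, 14.1, 3.1]
```

```bash
python3 -m inch '[[-0.06,0,0,0,0,0,0],[0,0,0,0,0,0,0],[0,0,0,0,0,0,0]]' | grep -E "tcp|wrist"; python3 -m inch '[[-0.06,0,0,0,0,0,0],[0,0,0,0,0,0,0],[0,0,0,0,0,0,0]]' | grep -E "tcp|wrist"
```

```text
tcp_pos: [0.5893, -0.1037, 0.075]
wrist_force: [-1.1, 16.0, 2.7]
tcp_pos: [0.5893, -0.1039, 0.075]
wrist_force: [-1.8, 16.7, 4.0]
```

The force rises more steeply now (about 5 N/mm), so the catch may have dropped. I'll back off slowly to see whether the door follows.

```bash
for k in 1; do python3 -m inch '[[0.2,0,0,0,0,0,0],[0,0,0,0,0,0,0]]' | grep -E "tcp|wrist"; python3 -m inch '[[0.2,0,0,0,0,0,0],[0,0,0,0,0,0,0]]' | grep -E "tcp|wrist"; python3 -m inch '[[0.2,0,0,0,0,0,0],[0,0,0,0,0,0,0]]' | grep -E "tcp|wrist"; done
```

```text
tcp_pos: [0.5892, -0.103, 0.0749]
wrist_force: [-2.6, 13.5, 2.8]
tcp_pos: [0.5891, -0.1025, 0.0749]
wrist_force: [-0.7, 9.2, 1.6]
tcp_pos: [0.5893, -0.1025, 0.075]
wrist_force: [-0.7, 4.4, 0.1]
```

```bash
python3 -m inch '[[0.2,0,0,0,0,0,0],[0,0,0,0,0,0,0]]' | grep -E "tcp|wrist"; python3 -m inch '[[0.2,0,0,0,0,0,0],[0,0,0,0,0,0,0]]' | grep -E "tcp|wrist"; python3 - <<'E'
from h import *
p=vision.read_camera("side");np.savez("/tmp/side19.npz",**p)
E
python3 -m inch '[[1,0,0,0,0,0,0],[1,0,0,0,0,0,0],[0,0,-3,0,0,0,0],[0,0,-4,0,0,0,0],[0,0,-4,0,0,0,0]]'; python3 -m inch '[[4,0,-2,0,0,0,0],[4,0,-2,0,0,0,0],[4,0,0,0,0,0,0],[4,0,0,0,0,0,0],[4,0,0,0,0,0,0]]';python3 -m inch '[[4,0,0,0,0,0,0],[4,0,0,0,0,0,0],[0,0,0,0,0,0,0],[0,0,0,0,0,0,0]]'; python3 - <<'E'
from h import *
p=vision.read_camera("side");np.savez("/tmp/side20.npz",**p)
q=dict(np.load("/tmp/side19.npz"))
a=[cv2.resize(x["pixels"][140:200,320:390,::-1],None,fx=5.5,fy=5.5,interpolation=2) for x in (q,p)]
cv2.imwrite("pics/s20.png",np.hstack(a))
t=vision.read_camera("top");np.savez("/tmp/top20.npz",**t)
cv2.imwrite("pics/t20.png",cv2.resize(t["pixels"][140:240,240:400,::-1],None,fx=5,fy=5,interpolation=2))
E
```

```text
tcp_pos: [0.5897, -0.1016, 0.0754]
wrist_force: [-0.3, 0.4, -0.5]
tcp_pos: [0.5891, -0.099, 0.0753]
wrist_force: [-0.2, -0.2, 1.0]
clock: 24.1
tcp_pos: [0.5854, -0.0776, 0.1858]
orientation: [-0.001, 0.658, 0.753, -0.0]
wrist_force: [1.1, -0.3, 0.9]
finger_gap: -0.0
clock: 24.6
tcp_pos: [0.5591, 0.1217, 0.2255]
orientation: [0.0, 0.659, 0.752, 0.0]
wrist_force: [0.3, -0.9, -0.2]
finger_gap: 0.0004
clock: 25.0
tcp_pos: [0.5484, 0.2002, 0.225]
orientation: [0.0, 0.658, 0.753, -0.0]
wrist_force: [0.2, -0.2, 0.6]
finger_gap: 0.0003
```

View pics/s20.png

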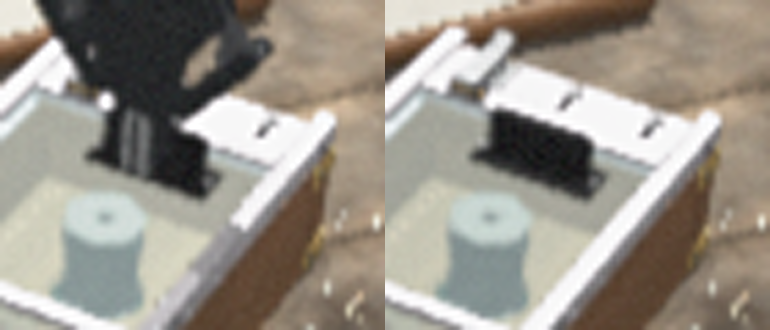

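View pics/t20.png

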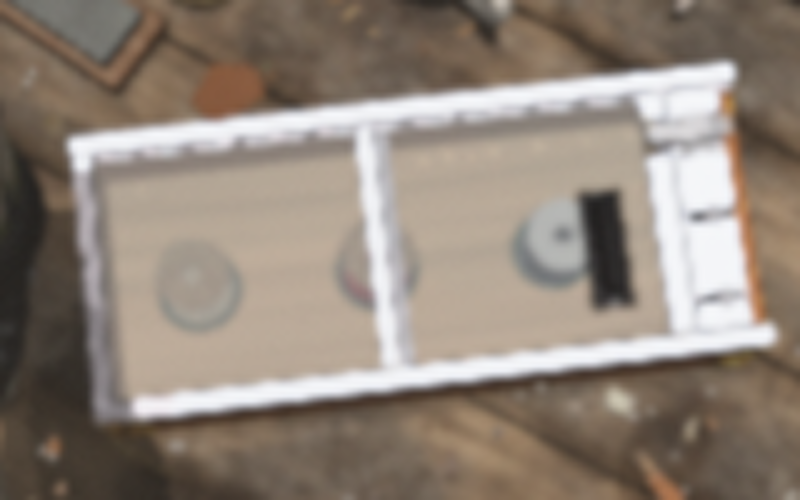

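The force fell to zero while the fingers backed off and the door didn't follow, which points to a latched catch. I'll wait and check that nothing creeps, and that the tan spool hasn't moved.

```bash
python3 -m inch '[[0,0,0,0,0,0,0],[0,0,0,0,0,0,0],[0,0,0,0,0,0,0],[0,0,0,0,0,0,0],[0,0,0,0,0,0,0]]' >/dev/null; python3 - <<'E'
from h import *
p=vision.read_camera("side");q=dict(np.load("/tmp/side20.npz"));r=dict(np.load("/tmp/side19.npz"));s0=dict(np.load("/tmp/side0.npz"))
G=lambda x,b:cv2.cvtColor(x["pixels"][b[0]:b[1],b[2]:b[3]],cv2.COLOR_RGB2GRAY).astype(np.float32)
def sh(a,b,box): return cv2.phaseCorrelate(G(a,box),G(b,box),cv2.createHanningWindow((box[3]-box[2],box[1]-box[0]),cv2.CV_32F))
print("grip 20->now",sh(q,p,(150,180,330,366)),"grip lower 19->now",sh(r,p,(163,181,345,363)),"tan 0->now",sh(s0,p,(145,180,400,435)))
t=dict(np.load("/tmp/top20.npz"));t0=dict(np.load("/tmp/top0.npz"));print("tan top",sh(t0,t,(215,245,427,457)))
# catch hook heights vs jamb: points over jamb
b=[]
for y in range(140,165):
  for x in range(330,350):
    P=world(p,(x,y),depth=p["depth"][y,x]);u,v=uv(P)
    if .62<u<.68 and -.28<v<-.2 and P[2]>.085: b.append([u,v,P[2]])
b=np.array(b);
for lo in np.arange(-.28,-.2,.01):
  m=b[(b[:,1]>=lo)&(b[:,1]<lo+.01)]
  if len(m): print(lo.round(2),len(m),m[:,2].min().round(4),np.median(m[:,2]).round(4),m[:,2].max().round(4))
cv2.imwrite("pics/s21.png",cv2.resize(p["pixels"][138:172,322:370,::-1],None,fx=14,fy=14,interpolation=2))
E
```

```text
grip 20->now ((-0.01089271899888189, 0.01531599140717077), 0.9693991793526544) grip lower 19->now ((0.002367516333958264, 0.26693482300711757), 0.9742956021685659) tan 0->now ((-0.019927245268018368, 0.0393982800340531), 0.9986760428658238)
tan top ((0.10740339768077689, -0.024490901478229077), 0.9082903173234728)
-0.28 16 0.0901 0.0962 0.1117
-0.27 28 0.0909 0.0964 0.1101
-0.26 25 0.0943 0.0973 0.1098
-0.25 14 0.0949 0.1016 0.1081
-0.24 27 0.0903 0.0994 0.1106
-0.23 36 0.0914 0.0977 0.1124
-0.22 18 0.0903 0.0931 0.0957
-0.21 11 0.0903 0.0927 0.0947
```

View pics/s21.png

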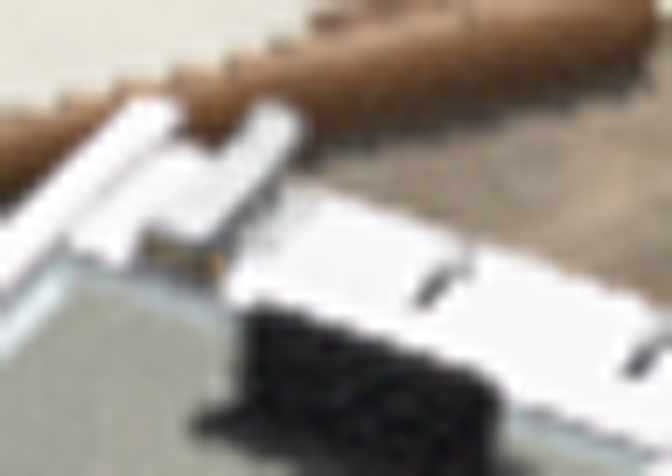

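```bash
python3 - <<'E'
from h import *
p=vision.read_camera("side")
now=cv2.resize(p["pixels"][140:200,320:390,::-1],None,fx=8,fy=8,interpolation=2)
s18=cv2.imread("pics/s18.png")
r=dict(np.load("/tmp/side19.npz"));s19=cv2.resize(r["pixels"][140:200,320:390,::-1],None,fx=8,fy=8,interpolation=2)
s17=cv2.imread("pics/s17.png");s17=cv2.resize(s17,None,fx=1.6,fy=1.6)[160*1:160+480,400:400+560]
g=lambda a:cv2.cvtColor(a,cv2.COLOR_BGR2GRAY).astype(np.float32)
# grip right end/base corner template, right of fingers
for n,im in (("s17",s17),("s18",s18),("s19",s19),("now",now)):
    T=g(now)[215:290,245:330];S=g(im)[170:330,200:380]
    m=cv2.matchTemplate(S,T,cv2.TM_CCOEFF_NORMED);_,v,_,l=cv2.minMaxLoc(m);print(n,v,(l[0]-45)/8,(l[1]-45)/8)
P0=proj(p,np.r_[.545*EX+(-.19)*EY,.1]);P1=proj(p,np.r_[.545*EX+(-.191)*EY,.1]);print("px per mm closing",P1-P0)
E
```

```text
s17 0.9869984984397888 -0.625 0.75
s18 0.9869592785835266 0.125 0.0
s19 0.9942340850830078 0.0 0.0
now 1.0 0.0 0.0
px per mm closing [ 0.1531529  -0.17447506]
```

The door has stayed within 1 mm of its pressed position, about 4 mm further shut than at seal contact. With nothing touching it, only the catch can be holding it against the seal. Handing in.

```bash
python3 -c "
from workcell import workorder,get_state
print(workorder.hand_in(), get_state()['clock'])"
```

```text
the job is handed in; nothing more can be done
the job is handed in; nothing more can be done
```

I stood the small black spool upright in the empty well, then slid the door shut and pressed it into the seal until it held by itself. The job is handed in, at about 26 s of the 61 s allowed; no verdict came back.

**Last checks**
- **Door:** the grip force fell to zero as the fingers backed off, and the door did not follow. In the picture it stayed within 1 mm of its pressed position, about 4 mm further shut than when it first met the seal, with no creep over 0.5 s. The dropped catch was inferred from this; its angle was too small to measure with the depth camera.
- **Closing force:** the push on the grip peaked at about 17 N. That is above the 10 to 14 N suggested for a steady push, but below the 25 N limit on the seal.
- **Black spool:** it touched down at the well-floor height. Both cameras then showed it standing in the well.
- **Tan spool:** it has not moved.

**What went wrong or disagreed**
- **Reported tool height:** it reads about 33 mm lower than the real fingertips. Because of this, my first grasp closed on top of the spool, pressed it with about 18 N and shifted it about 5 mm. I reopened, measured the tips with the depth camera, and gripped it properly the second time.
- **Cameras:** the top and side views disagreed by 2 to 3 mm, which was small enough for the well.

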